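# Fit a long linear bearing into a printer carriage

## Task

Pick the long round bearing out of the sloped parts bin, leaving the short bearing and the nut block in their compartments. Lower it gently, without dropping it, to lie centred across the two V-shaped grey saddles of the plywood printer carriage and let go of it; only then swing the carriage's keeper arm fully across the bearing, up to its stop. Do not disturb the other things on the table.

Things in the scene. Friction and masses are not known exactly. Their poses are not given: they have to be found in the camera images.
- bin: Fixed plywood parts bin, 308 mm wide (y), about 135 mm deep (x). Origin: centre of its underside, on the table; x points to its high back, away from the robot; z up. Three compartments side by side, each 92 mm wide between 5 mm walls, centred at y = -97, 0, +97 mm. Their floors rise towards the back (+x) at 28 degrees. Dividers stand 30 mm, the front lip 14 mm, square to the floor.
- bin_lip (a point): Where the sloping floor surface meets the inner face of the front lip, at the middle of the bin's width (bin x = -65, z = 45 mm). Axes as the bin's. From here the floor runs 140 mm up the 28 degree slope.
- bin_lamp (a point): Centre of a fixed lamp bar, 35 mm (x) by 308 mm (y) by 16 mm, across the bin above the floor (bin x = -24 to +11, z = 156 to 172 mm), on posts at y = +-151 mm. It blocks a gripper that comes straight down on the parts: come in square to the sloping floor, the hand leaning out over the low front towards the robot.
- bearing: The part to fit: the LONG round steel bearing, a cylinder 21 mm in diameter and 57 mm long with two dark grooves, 60 to 105 g. It starts in any one of the three compartments, lying along the slope on the floor with its lower end on the lip. Origin: on its axis at the end that starts lowest; x runs along its axis, up the slope at the start.
- bearing_mid (a point): The middle of the long bearing: on its axis, 28.5 mm from either end. Axes as for the body.
- short_bearing: Short round steel bearing, 21 mm in diameter and only 30 mm long, in another compartment, lying in the same way; stays there. Origin on its axis at the lower end.
- nut_block: Flat-sided steel nut block, 40 mm long up the slope, 34 mm wide and 21 mm thick, in the third compartment; stays there. Origin on its axis at the lower end.
- carriage: Fixed plywood plate, 130 mm (x) by 150 mm (y from -90 to +60), 12 mm thick. Origin on the table below the middle between the saddles; z up; the bearing is to lie along x, either way round. Two grey plastic saddles with 90 degree V notches, 8 mm thick, 40 mm wide, rims at z = 38 mm, stand at x = -22 and +22 mm; the 36 mm between is free for fingers. Black block 18 mm high at x 30 to 60, y -46 to -24 mm.
- carriage_seat (a point): Where the middle of the bearing must come to lie: centre between the saddles, at the height of the axis of a seated bearing (40 mm above the table). Axes as the carriage's.
- keeper_arm (a joint): Angle of the keeper arm about its upright pivot, rad. 0 = closed, at its stop: it points along the carriage's +y, across the middle of the bearing. Positive = open, counter-clockwise seen from above, up to 1.9; it starts at 1.25 to 1.75, pointing roughly to the carriage's -x. Light friction (under 1 N at the pin); it stays where it is left.
- keeper_pin (a point): Centre of the top of the upright steel pin, 12 mm in diameter, 28 mm high, on the keeper arm 60 mm from the pivot, for pushing or pinching. The arm is an aluminium strip 14 mm wide, 6 mm thick, reaching 68 mm from the pivot; its top is at z = 59.5 mm, the pin's at 87.5 mm, its underside 3 mm above a seated bearing.
- keeper_pivot (a point): On the keeper's pivot axis, at the top of the strip; the pivot post, 18 mm thick, stands at y = -58 mm on the carriage.
- jar: Bystander: closed jar, 56 mm wide, 65 mm high, behind the carriage. Origin: centre of its underside.
- mug: Bystander: white mug, 80 mm wide, 92 mm high. Origin: centre of its underside.
- screwdriver: Bystander: screwdriver lying in front of the bin. Origin: underside.
- test_print: Bystander: white plastic stepped block, 50 x 30 x 24 mm, between robot, bin and carriage. Origin: centre of its underside.
There are look-alikes about, which are no part of the job. Leave any red look-alike of the bearing alone. Leave any green look-alike of the carriage alone.

How it is judged:
By the outcome, as a careful person would: the job done as asked, in the order asked, and still so for the second after the job is handed in, with the robot touching nothing.
It also fails if it takes over 58 s, if anything falls off the work surface, if the arm or the gripper's body presses on something with over 40 N, if the wrist force passes 120 N, or if a joint passes its speed limit or range.

## Robot

A 7-joint arm with a two-finger parallel gripper is mounted at the origin on the work surface. World frame = base frame: x ahead of the robot, y to its left, z up, the work surface at z = 0. Lengths are in m, angles in rad, forces in N, time in s.
With the tool pointing down it reaches from about 0.425 to 1.025 m from the base axis. Payload 3.6 kg.
Tool frame: the origin (TCP) lies at the centre of the arm's flange, where the gripper is bolted on; the fingertips stand 173 mm ahead of it and the grasp point (between the pads) lies 155 mm ahead of it (tcp_to_tips is the distance from the TCP to the fingertips, in m); z points along the fingers, x is the direction in which the jaws open and shut, and the axes are right-handed (so a half turn about z gives the same grasp; the last joint's range is limited). The gripper opens to 85 mm and grips with 20 to 120 N. Pads are 22 mm wide; open, the fingers measure 114 mm over their backs; the gripper's body (76 mm by 85 mm) begins 54 mm behind the grasp point. The pads swing forward as they close: fully open they stand 13 mm farther back than shut.
Start: joints at [1.123, 0.591, 0.048, 1.609, -0.033, 0.943, -0.034], TCP at [0.251, -0.68, 0.405] pointing down, gripper open.
Joint ranges: [-2.69, 2.69], [-0.47, 2.24], [-1.27, 1.36], [0.19, 2.51], [-1.53, 4.68], [0.08, 2.07], [-3.09, 3.09]. Speed limits (rad/s): [2.57, 2.57, 3.14, 3.14, 3.14, 3.14, 3.14].

## Interface

Orientations are given as a unit quaternion [w, x, y, z].
In Python, from rig import * gives the robot as it stands.
- The arm moves only by the shell command python3 -m creep 'ROWS'. ROWS is JSON, a list of rows, each an object with "hand": the closure, from 0 (fully open) to 1 (shut); "xyz": the shift along the tool's x, y, z in cm, a list of three; "yaw": the turn about the tool's z in degrees. In form: [{"hand": hand, "xyz": [x, y, z], "yaw": yaw}, ...]. A call has exactly 10 rows; each row shifts and turns the commanded pose from where the row before left it, along the tool's axes as they then stand; what a row does not reach is not made up. A row lasts 1/12 s, in which the tool goes at most 41.7 mm and 7.16 degrees, less where a joint would pass 70% of its speed; a pose out of reach is approached as far as the arm can. A call with a gripper value outside its range is refused whole. The fingers move at their own pace and stop on an object; the grip force is fixed at half the most. Time passes only in rows, so rows that do not move let the fingers close, or fill a call up. It gives the time, the measured TCP pose, the force and the opening at its end, in the units of the state.
- state(): the state, without advancing time (a new reading comes with each control period).
- get_image(name): name is "scene" or "top" or "wrist"; returns a dict with "color" (400x640x3 uint8, blue, green, red), "depth" (400x640 float32, m along the optical axis (not along the pixel's ray), 0 where there is no reading), "fx", "fy", "cx", "cy" (pixels), "extrinsics" (4x4, takes a point from camera to world coordinates); the wrist camera has in their place "mount" (4x4, takes a point from camera to tool coordinates, whose origin is the TCP and whose axes are the tool frame's). Camera axes: x right, y up, looking along -z (the intrinsics and any distortion apply to the point x, -y, -z); pixel columns grow to the right and rows downward; lengths in m; the calibration is good to about 2 mm. A picture is of the moment at which its call begins: read the wrist's pose just before it.
- hand_in(): hands the job in, once; it reports no verdict.
The state is a dict: "time": time; "qpos": joint angles; "dq": joint speeds; "joint_torque": joint torques, N m; "ee_pos": TCP position; "tool_rot": TCP orientation; "contact_force": force on the tool from outside, world axes, zero at the start; "ft_torque": the same for the moment, N m; "opening": finger opening in m.
Only numpy, scipy, OpenCV 4.12 (cv2) and the standard library are available. Lean on these libraries where they do the work, as an engineer would, in place of code of your own. Each camera call takes 0.05 s, during which the arm holds its last target.

## Working session

There is one attempt and no reset: what is moved stays moved. The work goes in short steps, Python scripts to look and compute and a shell command to move; the robot and the scene stay as the last step left them, time stands still between calls to the robot, and variables do not carry over. Pictures are saved under pics/ and viewed, and the job is handed in when it is done.

```bash
ls; mkdir -p pics
python3 - <<'E'
from rig import *
import cv2
s=state(); print({k:s[k] for k in ['time','ee_pos','tool_rot','contact_force','opening']})
for n in ['scene','top','wrist']:
    im=get_image(n); cv2.imwrite(f'pics/{n}0.png',im['color'])
    print(n,im['fx'],im['fy'],im['cx'],im['cy'],[k for k in im]); print(im.get('extrinsics',im.get('mount')))
    import numpy as np; np.savez(f'pics/{n}0.npz',**{k:v for k,v in im.items() if v is not None})
E
```

```text
pics
{'time': 0.0, 'ee_pos': array([ 0.2510451 , -0.6796747 ,  0.40353425]), 'tool_rot': array([-6.03709608e-04,  8.20522385e-01, -5.71613259e-01, -9.65890416e-04]), 'contact_force': array([-0.1319424 , -0.00733735, -0.23894224]), 'opening': 0.08534950637659786}
scene 464.0576731631961 464.0576731631961 325.8004542545748 209.5705712487216 ['color', 'depth', 'fx', 'fy', 'cx', 'cy', 'extrinsics']
[[-0.98543724 -0.10294529  0.13533559  0.63834875]
 [ 0.1698258  -0.63574945  0.75298196  0.74293124]
 [ 0.00852358  0.76499994  0.64397395  0.83550235]
 [ 0.          0.          0.          1.        ]]
top 400.6975467847379 400.6975467847379 320.51853656841877 200.25537128196652 ['color', 'depth', 'fx', 'fy', 'cx', 'cy', 'extrinsics']
[[-0.02949797  0.99077327 -0.13228076  0.36153645]
 [-0.99935579 -0.03193886 -0.01636824 -0.07733384]
 [-0.02044212  0.13171271  0.99107713  1.09280668]
 [ 0.          0.          0.          1.        ]]
wrist 295.096536447943 295.096536447943 320.44250235688673 201.0339456934479 ['color', 'depth', 'fx', 'fy', 'cx', 'cy', 'mount']
[[ 9.99998839e-01 -7.66307093e-04 -1.31683669e-03 -3.93725199e-04]
 [-1.11788958e-03 -9.56287190e-01 -2.92427019e-01 -7.48453832e-02]
 [-1.03518516e-03  2.92428152e-01 -9.56286936e-01  3.22136421e-02]
 [ 0.00000000e+00  0.00000000e+00  0.00000000e+00  1.00000000e+00]]
```

View pics/scene0.png

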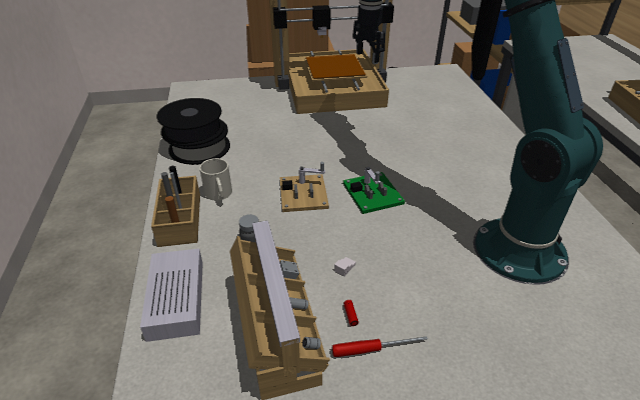

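View pics/top0.png

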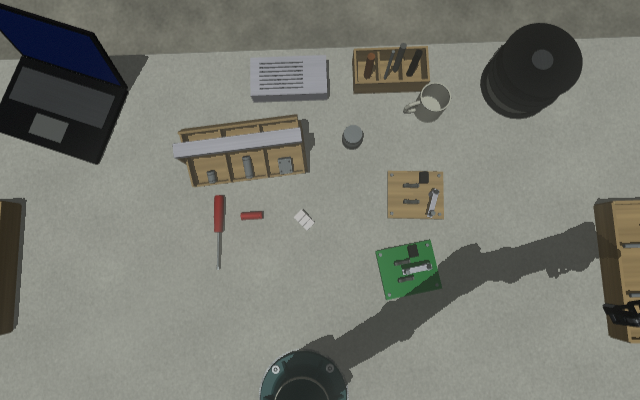

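View pics/wrist0.png

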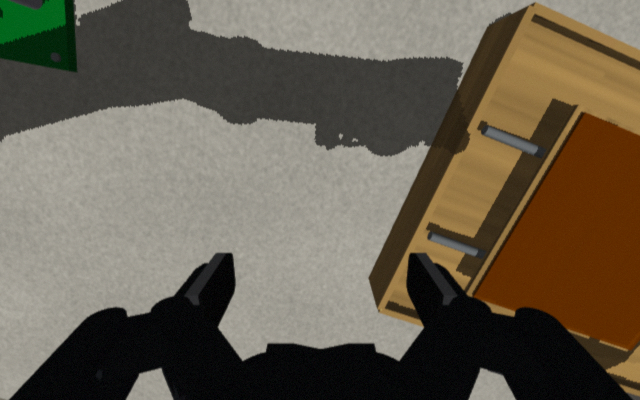

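Run:
```python
import cv2
t=cv2.imread('pics/top0.png'); s=cv2.imread('pics/scene0.png')
cv2.imwrite('pics/c1.png',cv2.resize(t[105:205,165:325],None,fx=5,fy=5,interpolation=cv2.INTER_CUBIC))
cv2.imwrite('pics/c2.png',cv2.resize(t[155:305,360:480],None,fx=4,fy=4,interpolation=cv2.INTER_CUBIC))
cv2.imwrite('pics/c3.png',cv2.resize(s[215:400,220:380],None,fx=3.2,fy=3.2,interpolation=cv2.INTER_CUBIC))
```

```text
(no output)
```

View pics/c1.png

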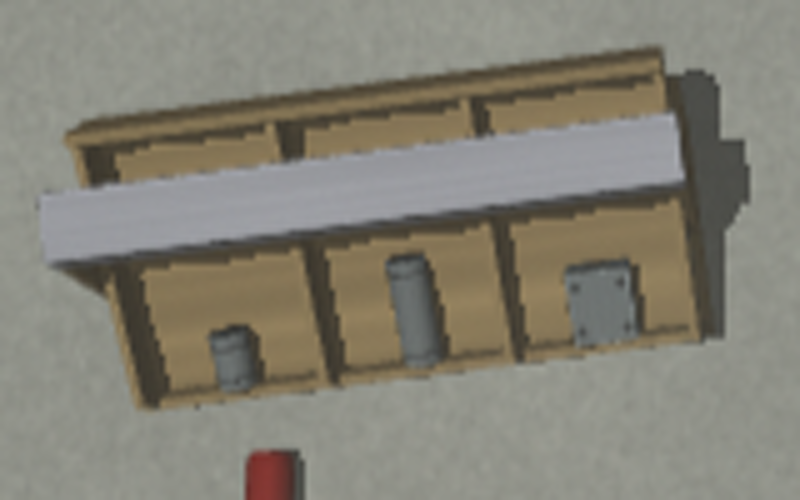

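View pics/c2.png

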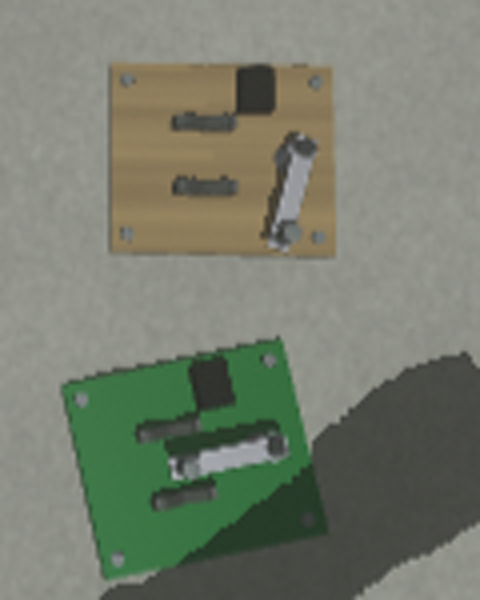

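View pics/c3.png

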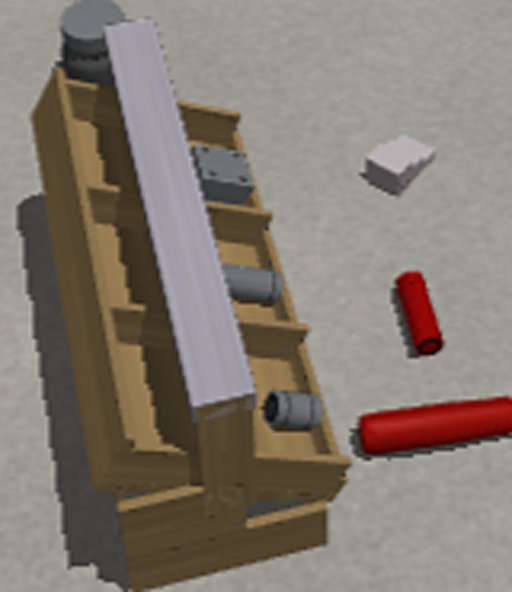

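```bash
cat > h.py <<'E'
import numpy as np, cv2
from scipy.spatial.transform import Rotation as R
def cloud(d,T):
    D=d['depth']; v,u=np.mgrid[0:400,0:640]
    P=np.stack([(u-d['cx'])/d['fx']*D,-(v-d['cy'])/d['fy']*D,-D],-1)
    W=P@T[:3,:3].T+T[:3,3]; W[D==0]=np.nan
    return W
def q2R(q): return R.from_quat([q[1],q[2],q[3],q[0]]).as_matrix()
def toolT(s):
    T=np.eye(4);T[:3,:3]=q2R(s['tool_rot']);T[:3,3]=s['ee_pos'];return T
def load(n): return dict(np.load(f'pics/{n}.npz'))
def proj(d,T,p):
    c=np.linalg.inv(T)@np.r_[p,1]; return np.array([d['cx']+d['fx']*c[0]/-c[2], d['cy']-d['fy']*c[1]/-c[2]])
E
python3 - <<'E'
from h import *
np.set_printoptions(precision=4,suppress=True)
d=load('top0'); W=cloud(d,d['extrinsics'])
def p(u,v): return W[v,u]
for n,(u,v) in dict(bear_lo=(250,176),bear_mid=(248,167),bear_hi=(246,158),short=(212,178),nut=(286,165),lampL=(200,150),lampR=(290,138),floorA=(237,170),floorB=(262,165),table=(345,190),plateTL=(390,174),plateBR=(440,216),plateBL=(390,215),sad1=(411,185),sad2=(411,202),pivot=(436,191),pin=(432,213),jar=(352,135),red=(252,215),print_=(304,219),mug=(434,98),screw=(219,210)).items(): print(n,(u,v),p(u,v))
s=load('scene0'); V=cloud(s,s['extrinsics'])
for u,v in [(300,303),(290,268),(312,343)]: print(u,v,V[v,u])
E
```

```text
bear_lo (250, 176) [0.5686 0.1223 0.0655]
bear_mid (248, 167) [0.5903 0.1251 0.0768]
bear_hi (246, 158) [0.6115 0.1278 0.0884]
short (212, 178) [0.566  0.2213 0.0686]
nut (286, 165) [0.5925 0.0263 0.0756]
lampL (200, 150) [0.6147 0.2212 0.169 ]
lampR (290, 138) [0.6358 0.0059 0.1713]
floorA (237, 170) [0.5884 0.1591 0.0537]
floorB (262, 165) [0.5986 0.0917 0.0581]
table (345, 190) [ 0.5339 -0.1277 -0.0012]
plateTL (390, 174) [ 0.5717 -0.2513  0.0138]
plateBR (440, 216) [ 0.4526 -0.3793  0.0131]
plateBL (390, 215) [ 0.4595 -0.2456  0.0133]
sad1 (411, 185) [ 0.5375 -0.3041  0.0255]
sad2 (411, 202) [ 0.4917 -0.3017  0.0242]
pivot (436, 191) [ 0.513  -0.3586  0.0663]
pin (432, 213) [ 0.4545 -0.3392  0.0871]
jar (352, 135) [ 0.6694 -0.1485  0.0665]
red (252, 215) [0.4705 0.1262 0.0209]
print_ (304, 219) [ 0.4554 -0.0137  0.0198]
mug (434, 98) [ 0.7872 -0.3878  0.0045]
screw (219, 210) [0.4864 0.2144 0.0254]
300 303 [0.581  0.1346 0.0698]
290 268 [0.5906 0.0357 0.0716]
312 343 [0.5704 0.2317 0.0675]
```

```bash
cat > m.py <<'E'
from h import *
np.set_printoptions(precision=4,suppress=True)
def rect(P):
    (c,sz,a)=cv2.minAreaRect((P[:,:2]*1000).astype(np.float32)); return np.array(c)/1000,sz,a
for nm in ['top0','scene0']:
    d=load(nm); W=cloud(d,d['extrinsics']); C=d['color'].astype(int)
    x,y,z=W[...,0],W[...,1],W[...,2]
    m=(x>.55)&(x<.72)&(y>-.07)&(y<.34)&(z>.16)&(z<.185)
    print(nm,'lamp',m.sum(),rect(W[m]),np.median(z[m]))
    # plate
    sat=C.max(-1)-C.min(-1)
    m=(x>.42)&(x<.62)&(y>-.42)&(y<-.2)&(z>.008)&(z<.018)&(C[...,2]>C[...,1]+10)
    m=cv2.morphologyEx(m.astype(np.uint8),cv2.MORPH_OPEN,np.ones((3,3),np.uint8))>0
    print('plate',m.sum(),rect(W[m]),np.median(z[m]))
    # bearing grey in region above floor
    m=(x>.54)&(x<.64)&(y>.09)&(y<.16)&(z>.05)&(z<.11)&(sat<25)
    Q=W[m]; print('bear',m.sum(),Q.mean(0),Q.min(0),Q.max(0))
    m=(x>.54)&(x<.66)&(y>-.05)&(y<.3)&(z>.03)&(z<.12)&(sat>=25)
    if nm=='top0': print('bin wood',rect(W[(x>.5)&(x<.75)&(y>-.08)&(y<.34)&(z>.02)&(z<.15)&(sat>=25)]))
    m=(x>.43)&(x<.6)&(y>-.42)&(y<-.2)&(z>.08)&(z<.1); print('pin',W[m].mean(0),m.sum())
    m=(x>.43)&(x<.6)&(y>-.42)&(y<-.2)&(z>.05)&(z<.075); print('arm',m.sum(),rect(W[m]))
E
python3 m.py
```

```text
top0 lamp 1990 (array([0.63  , 0.1327]), (36.5494384765625, 306.69329833984375), 5.5415263175964355) 0.17205165978407927
plate 1865 (array([ 0.5144, -0.3174]), (149.01870727539062, 128.53048706054688), 87.0282211303711) 0.012165469637907655
bear 247 [0.5984 0.1257 0.0743] [0.5578 0.0931 0.0508] [0.6394 0.1585 0.0924]
bin wood (array([0.6057, 0.1309]), (193.56167602539062, 296.9674072265625), 5.728015899658203)
pin [ 0.4544 -0.34    0.0866] 18
arm 155 (array([ 0.4835, -0.3495]), (15.713152885437012, 75.04241180419922), 71.86695861816406)
scene0 lamp 2384 (array([0.631, 0.135]), (35.60956573486328, 308.7787170410156), 5.762505054473877) 0.17135942216133698
plate 1057 (array([ 0.5161, -0.3163]), (154.6918487548828, 129.4141387939453), 86.73654174804688) 0.01147284232193968
bear 182 [0.5841 0.1332 0.0686] [0.5622 0.0999 0.0515] [0.6026 0.1472 0.0839]
pin [ 0.4581 -0.3376  0.0855] 14
arm 128 (array([ 0.4869, -0.3473]), (20.06786346435547, 76.59506225585938), 69.78467559814453)
```

Run:
```python
import numpy as np
d=np.array([.312,.802])/24*100
for k in range(24):
    a=np.radians(-159.7+6.89*k); y=np.array([np.cos(a),np.sin(a)]); x=np.array([-y[1],y[0]])
    print(k,round(d@x,1),round(d@y,1))
```

```text
0 -2.7 -2.4
1 -2.4 -2.7
2 -2.0 -2.9
3 -1.7 -3.2
4 -1.3 -3.4
5 -0.9 -3.5
6 -0.4 -3.6
7 -0.0 -3.6
8 0.4 -3.6
9 0.8 -3.5
10 1.3 -3.4
11 1.6 -3.2
12 2.0 -3.0
13 2.4 -2.7
14 2.7 -2.4
15 2.9 -2.1
16 3.2 -1.7
17 3.3 -1.3
18 3.5 -0.9
19 3.6 -0.5
20 3.6 -0.0
21 3.6 0.4
22 3.5 0.8
23 3.4 1.2
```

```bash
python3 -m creep '[{"hand":0.4,"xyz":[-2.7,-2.4,0],"yaw":-6.9},{"hand":0.4,"xyz":[-2.4,-2.7,0],"yaw":-6.9},{"hand":0.4,"xyz":[-2.0,-2.9,0],"yaw":-6.9},{"hand":0.4,"xyz":[-1.7,-3.2,0],"yaw":-6.9},{"hand":0.4,"xyz":[-1.3,-3.4,0],"yaw":-6.9},{"hand":0.4,"xyz":[-0.9,-3.5,0],"yaw":-6.9},{"hand":0.4,"xyz":[-0.4,-3.6,0],"yaw":-6.9},{"hand":0.4,"xyz":[0,-3.6,0],"yaw":-6.9},{"hand":0.4,"xyz":[0.4,-3.6,0],"yaw":-6.9},{"hand":0.4,"xyz":[0.8,-3.5,0],"yaw":-6.9}]'
```

```text
time: 0.98
ee_pos: [0.3817, -0.3421, 0.4047]
tool_rot: [0.0, 1.0, -0.003, -0.0]
contact_force: [0.6, -0.1, -0.6]
opening: 0.0511
```

```bash
python3 -m creep '[{"hand":0.4,"xyz":[1.3,-3.4,0],"yaw":-6.9},{"hand":0.4,"xyz":[1.6,-3.2,0],"yaw":-6.9},{"hand":0.4,"xyz":[2.0,-3.0,0],"yaw":-6.9},{"hand":0.4,"xyz":[2.4,-2.7,0],"yaw":-6.9},{"hand":0.4,"xyz":[2.7,-2.4,0],"yaw":-6.9},{"hand":0.4,"xyz":[2.9,-2.1,0],"yaw":-6.9},{"hand":0.4,"xyz":[3.2,-1.7,0],"yaw":-6.9},{"hand":0.4,"xyz":[3.3,-1.3,0],"yaw":-6.9},{"hand":0.4,"xyz":[3.5,-0.9,0],"yaw":-6.9},{"hand":0.4,"xyz":[3.6,-0.5,0],"yaw":-6.9}]'
python3 -m creep '[{"hand":0.4,"xyz":[3.6,0,0],"yaw":-6.9},{"hand":0.4,"xyz":[3.6,0.4,0.2],"yaw":-6.9},{"hand":0.4,"xyz":[3.5,0.8,0.4],"yaw":-6.9},{"hand":0.4,"xyz":[3.4,1.2,0.6],"yaw":-6.9},{"hand":0.4,"xyz":[0,0,0.6],"yaw":0},{"hand":0.4,"xyz":[0,0,0.4],"yaw":0},{"hand":0.4,"xyz":[0,0,0.2],"yaw":0},{"hand":0.4,"xyz":[0,0,0],"yaw":0},{"hand":0.4,"xyz":[0,0,0],"yaw":0},{"hand":0.4,"xyz":[0,0,0],"yaw":0}]'
cat > snap.py <<'E'
import sys
from rig import *
from h import *
def snap(name,cam):
    s=state(); im=get_image(cam); im={k:v for k,v in im.items() if v is not None}
    if cam=='wrist': im['extrinsics']=toolT(s)@im['mount']; im['tool']=toolT(s)
    np.savez(f'pics/{name}.npz',**im); cv2.imwrite(f'pics/{name}.png',im['color'])
    return s,im
if __name__=='__main__':
    s,im=snap(sys.argv[2],sys.argv[1]); np.set_printoptions(precision=4,suppress=True)
    t=toolT(s); print(s['time'],s['ee_pos'],'az_y',np.degrees(np.arctan2(t[1,1],t[0,1])),t[:3,2],s['opening'],s['contact_force'])
E
python3 snap.py wrist w1
```

```text
time: 1.82
ee_pos: [0.511, -0.006, 0.4047]
tool_rot: [0.0, 0.826, 0.563, -0.0]
contact_force: [-0.8, -1.0, -0.3]
opening: 0.0513
time: 2.65
ee_pos: [0.5625, 0.1258, 0.3809]
tool_rot: [0.0, 0.671, 0.742, -0.0]
contact_force: [0.4, 0.3, 0.1]
opening: 0.0512
2.65 [0.5625 0.1258 0.3809] az_y 5.739846933941357 [ 0.0002 -0.001  -1.    ] 0.051156490047838954 [0.3966 0.2954 0.1267]
```

View pics/w1.png

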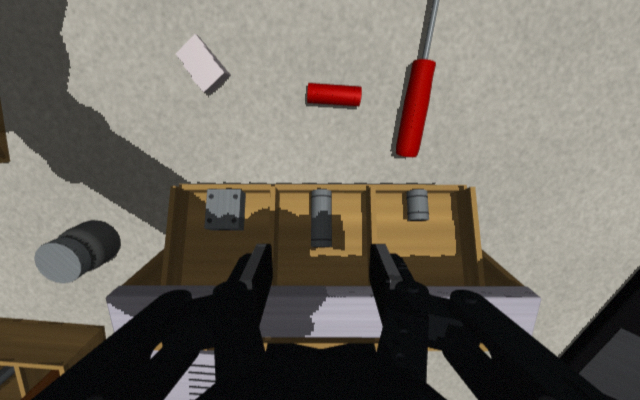

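Run:
```python
import cv2
t=cv2.imread('pics/w1.png')
cv2.imwrite('pics/c4.png',cv2.resize(t[175:335,240:400],None,fx=4,fy=4,interpolation=cv2.INTER_CUBIC)[:600])
from h import *
np.set_printoptions(precision=4,suppress=True)
d=load('w1'); W=cloud(d,d['extrinsics']); T=d['tool']; Ti=np.linalg.inv(T)
C=d['color'].astype(int)
def tl(p): return Ti[:3,:3]@p+Ti[:3,3]
for v in range(184,256,4):
    print(v, *[ (u,(tl(W[v,u])*1000).round(0).astype(int), int(W[v,u,2]*1000)) for u in (300,311,316,321,326,331,345)])
```

```text
184 (300, array([-25,  11, 383]), -2) (311, array([-11,  11, 381]), 0) (316, array([ -5,  11, 383]), -2) (321, array([  1,  11, 382]), -1) (326, array([  7,  11, 382]), 0) (331, array([ 13,  11, 382]), 0) (345, array([ 30,  11, 382]), -1)
188 (300, array([-21,   1, 325]), 55) (311, array([ -9,   1, 326]), 55) (316, array([ -4,   1, 326]), 54) (321, array([  1,   2, 327]), 53) (326, array([  6,   2, 326]), 54) (331, array([ 11,   1, 325]), 55) (345, array([ 25,   1, 325]), 56)
192 (300, array([-21,   7, 332]), 49) (311, array([-10,   6, 327]), 54) (316, array([ -4,   3, 317]), 63) (321, array([  1,   3, 316]), 64) (326, array([  6,   4, 318]), 62) (331, array([ 11,   6, 326]), 54) (345, array([ 26,   7, 332]), 48)
196 (300, array([-22,  13, 336]), 45) (311, array([ -9,  10, 325]), 55) (316, array([ -4,   7, 315]), 65) (321, array([  1,   7, 314]), 66) (326, array([  6,   7, 316]), 64) (331, array([ 11,   9, 324]), 56) (345, array([ 26,  12, 334]), 46)
200 (300, array([-21,  16, 333]), 48) (311, array([ -9,  13, 322]), 58) (316, array([ -4,  11, 315]), 65) (321, array([  1,  10, 313]),
[... 2552 characters left out ...]
, 312]), 68) (311, array([ -9,  52, 300]), 80) (316, array([ -4,  50, 295]), 85) (321, array([  1,  49, 293]), 87) (326, array([  6,  50, 295]), 86) (331, array([ 11,  52, 300]), 80) (345, array([ 26,  57, 311]), 70)
248 (300, array([-21,  61, 310]), 71) (311, array([ -9,  62, 310]), 70) (316, array([ -4,  61, 310]), 71) (321, array([  1,  62, 311]), 70) (326, array([  6,  61, 310]), 70) (331, array([ 11,  62, 310]), 70) (345, array([ 26,  62, 311]), 70)
252 (300, array([-21,  65, 308]), 72) (311, array([ -9,  65, 308]), 72) (316, array([ -4,  65, 308]), 73) (321, array([  1,  65, 309]), 72) (326, array([  6,  65, 307]), 73) (331, array([ 11,  65, 309]), 72) (345, array([ 26,  64, 307]), 73)
```

View pics/c4.png

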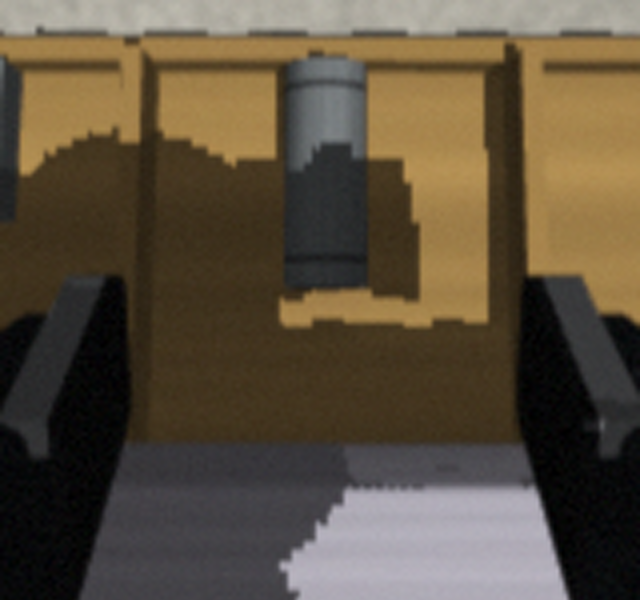

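Run:
```python
from h import *
np.set_printoptions(precision=4,suppress=True)
d=load('w1'); W=cloud(d,d['extrinsics']); T=d['tool']; Ti=np.linalg.inv(T)
L=(W@Ti[:3,:3].T+Ti[:3,3])*1000
for v in (252,260,275,300,320,335,342,345,350,360,380,399):
    print(v,[ (u,L[v,u].round(0).astype(int).tolist()) for u in (0,60,120,180,240,262,280,320,360,400)])
for v in range(278,296,2): print(v,L[v,320].round(0),W[v,320].round(3))
k=(L[...,2]<150)&(L[...,2]>0)&(np.abs(L[...,0])<45)
print(k.sum(), np.nanmin(L[k],0),np.nanmax(L[k],0))
for z0 in range(0,175,10):
    k=(L[...,2]>=z0)&(L[...,2]<z0+10)
    if k.sum(): print(z0,k.sum(),np.nanpercentile(L[k],[0,100],axis=0).round(0).tolist())
```

```text
252 [(0, [-421, 104, 383]), (60, [-277, 70, 317]), (120, [-263, 103, 383]), (180, [-141, 62, 301]), (240, [-83, 65, 308]), (262, [-27, -10, 159]), (280, [-41, 65, 308]), (320, [0, 65, 308]), (360, [41, 65, 309]), (400, [83, 65, 309])]
260 [(0, [-423, 114, 382]), (60, [-280, 79, 317]), (120, [-265, 115, 383]), (180, [-140, 69, 297]), (240, [-38, -7, 157]), (262, [-26, -11, 150]), (280, [-41, 72, 304]), (320, [0, 72, 305]), (360, [41, 73, 305]), (400, [38, -7, 158])]
275 [(0, [-431, 138, 383]), (60, [-284, 98, 317]), (120, [-268, 136, 381]), (180, [-141, 84, 294]), (240, [-34, -7, 144]), (262, [-25, -5, 147]), (280, [-41, 86, 297]), (320, [0, 86, 298]), (360, [41, 85, 298]), (400, [35, -6, 145])]
300 [(0, [-445, 177, 384]), (60, [-359, 176, 382]), (120, [-141, 53, 210]), (180, [-48, -12, 120]), (240, [-27, -12, 119]), (262, [-25, 5, 143]), (280, [-28, 52, 210]), (320, [0, 53, 211]), (360, [28, 52, 209]), (400, [28, -12, 120])]
320 [(0, [-447, 205, 377]), (60, [-368, 209, 382]), (120, [-144, 70, 211]), (180, [-46, -8, 115]), (240, [-23, -16, 104]), (262, [-41, 69, 209]), (280, [-29, 71,
[... 2011 characters left out ...]
3 0.131 0.164]
294 [  0.  51. 214.] [0.613 0.131 0.167]
21457 [-44.9995 -21.5173  75.6915] [ 44.997   12.9319 149.9911]
70 1642 [[-21.0, -22.0, 76.0], [23.0, -18.0, 80.0]]
80 9102 [[-66.0, -21.0, 80.0], [67.0, -4.0, 90.0]]
90 11618 [[-65.0, -19.0, 90.0], [65.0, 9.0, 100.0]]
100 6098 [[-63.0, -18.0, 100.0], [64.0, 14.0, 110.0]]
110 7701 [[-59.0, -16.0, 110.0], [61.0, 13.0, 120.0]]
120 2326 [[-57.0, -14.0, 120.0], [58.0, 13.0, 130.0]]
130 1202 [[-44.0, -12.0, 130.0], [43.0, 12.0, 140.0]]
140 1066 [[-39.0, -12.0, 140.0], [40.0, 13.0, 150.0]]
150 890 [[-39.0, -12.0, 150.0], [40.0, 12.0, 160.0]]
160 554 [[-38.0, -11.0, 160.0], [39.0, 12.0, 170.0]]
170 34 [[-25.0, -7.0, 170.0], [26.0, 9.0, 172.0]]
```

```bash
python3 -c "
import rig; print([n for n in dir(rig) if not n.startswith('_')]); print(getattr(rig,'tcp_to_tips',None))"
python3 -m creep '[{"hand":0.75,"xyz":[0.1,0.4,0.5],"yaw":0},{"hand":0.75,"xyz":[0,0.4,0.5],"yaw":0},{"hand":0.75,"xyz":[0,0,1],"yaw":0},{"hand":0.75,"xyz":[0,0,1],"yaw":0},{"hand":0.75,"xyz":[0,0,1],"yaw":0},{"hand":0.75,"xyz":[0,0,0.5],"yaw":0},{"hand":0.75,"xyz":[0,0,0.5],"yaw":0},{"hand":0.75,"xyz":[0,0,0],"yaw":0},{"hand":0.75,"xyz":[0,0,0],"yaw":0},{"hand":0.75,"xyz":[0,0,0],"yaw":0}]'
python3 snap.py wrist w2
python3 - <<'E'
from h import *
np.set_printoptions(precision=4,suppress=True)
d=load('w2'); W=cloud(d,d['extrinsics']); T=d['tool']; Ti=np.linalg.inv(T)
L=(W@Ti[:3,:3].T+Ti[:3,3])*1000
for z0 in range(60,190,6):
    k=(L[...,2]>=z0)&(L[...,2]<z0+6)&(abs(L[...,0])<70)&(abs(L[...,1])<30)
    if k.sum(): print(z0,k.sum(),np.nanpercentile(L[k],[0,100],axis=0).round(0).tolist())
for v in range(300,360,4): print(v,L[v,320].round(0),W[v,320].round(3))
E
```

```text
['Unreachable', 'get_image', 'hand_in', 'state', 'tcp_to_tips']
0.1734
time: 3.53
ee_pos: [0.5705, 0.1292, 0.331]
tool_rot: [0.0, 0.67, 0.742, 0.0]
contact_force: [0.3, -0.2, -1.1]
opening: 0.0211
3.5333 [0.5705 0.1292 0.331 ] az_y 5.883603594225504 [ 0.0006  0.0003 -1.    ] 0.021105490751809824 [ 0.2532 -0.202  -1.141 ]
72 549 [[-19.0, -21.0, 76.0], [20.0, -18.0, 78.0]]
78 2982 [[-64.0, -21.0, 78.0], [65.0, -11.0, 84.0]]
84 7869 [[-65.0, -19.0, 84.0], [66.0, -3.0, 90.0]]
90 6861 [[-61.0, -18.0, 90.0], [62.0, 4.0, 96.0]]
96 6428 [[-58.0, -18.0, 96.0], [59.0, 12.0, 102.0]]
102 4268 [[-55.0, -18.0, 102.0], [56.0, 14.0, 108.0]]
108 2781 [[-51.0, -17.0, 108.0], [52.0, 13.0, 114.0]]
114 4740 [[-49.0, -13.0, 114.0], [49.0, 13.0, 120.0]]
120 2482 [[-45.0, -14.0, 120.0], [46.0, 13.0, 126.0]]
126 1291 [[-42.0, -14.0, 126.0], [42.0, 10.0, 132.0]]
132 767 [[-32.0, -13.0, 132.0], [31.0, 11.0, 138.0]]
138 417 [[-24.0, -11.0, 138.0], [25.0, 12.0, 144.0]]
144 510 [[-24.0, -11.0, 144.0], [25.0, 11.0, 150.0]]
150 429 [[-24.0, -12.0, 150.0], [25.0, 11.0, 156.0]]
156 403 [[-24.0, -11.0, 156.0], [25.0, 11.0, 162.0]]
162 321 [[-24.0, -11.0, 162.0], [24.0, 11.0, 168.0]]
168 142 [[-20.0, -11.0, 168.0], [23.0, 8.0, 173.0]]
300 [  0.  78. 245.] [0.648 0.137 0.086]
304 [  0.  81. 245.] [0.651 0.138 0.086]
308 [  0.  84. 243.] [0.654 0.138 0.088]
312 [  0.  87. 242.] [0.657 0.138 0.089]
316 [  0.  90. 240.] [0.66  0.139 0.091]
320 [  0.  92. 238.] [0.662 0.139 0.093]
324 [  0.  43. 174.] [0.613 0.134 0.157]
328 [  0.  42. 170.] [0.613 0.134 0.161]
332 [  0.  42. 167.] [0.613 0.134 0.164]
336 [  0.  42. 164.] [0.613 0.134 0.167]
340 [  0.  43. 161.] [0.613 0.134 0.17 ]
344 [  0.  44. 160.] [0.614 0.134 0.171]
348 [  0.  47. 160.] [0.617 0.134 0.171]
352 [  0.  -9. 100.] [0.562 0.129 0.231]
356 [  0. -11.  96.] [0.56  0.129 0.235]
```

View pics/w2.png

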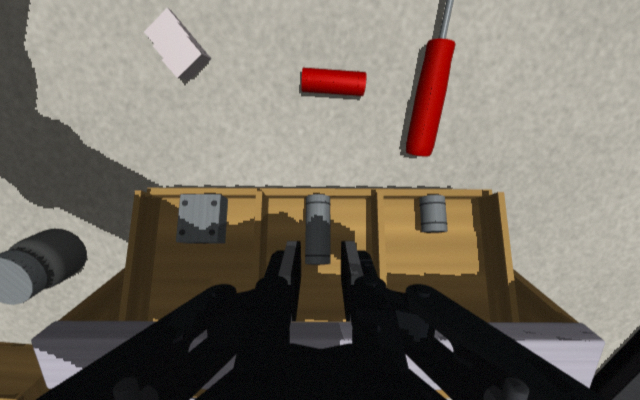

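```bash
python3 - <<'E'
from h import *
np.set_printoptions(precision=4,suppress=True)
d=load('w2'); W=cloud(d,d['extrinsics']); T=d['tool']; Ti=np.linalg.inv(T)
L=(W@Ti[:3,:3].T+Ti[:3,3])*1000
for v in range(186,272,5):
    r=[L[v,u] for u in range(295,345)]
    k=[q for q in r if True]
    zz=np.array([q[2] for q in r]); m=zz.min()
    sel=np.array([q for q in r if q[2]<m+3]); print(v, 'x',sel[:,0].min().round(1),sel[:,0].max().round(1),'y',sel[:,1].mean().round(1),'z', (331-m).round(1), 'floor', L[v,296].round(0), 331-L[v,296][2].round(0))
E
python3 -m creep '[{"hand":0.55,"xyz":[0,-0.15,0],"yaw":0},{"hand":0.55,"xyz":[0,-0.15,0],"yaw":0},{"hand":0.55,"xyz":[0,0,1],"yaw":0},{"hand":0.55,"xyz":[0,0,1],"yaw":0},{"hand":0.55,"xyz":[0,0,1],"yaw":0},{"hand":0.55,"xyz":[0,0,1],"yaw":0},{"hand":0.55,"xyz":[0,0,1],"yaw":0},{"hand":0.55,"xyz":[0,0,0.5],"yaw":0},{"hand":0.55,"xyz":[0,0,0],"yaw":0},{"hand":0.55,"xyz":[0,0,0],"yaw":0}]'
python3 snap.py wrist w3
```

```text
186 x -26.4 24.9 y 0.9 z 0.1 floor [-25.   1. 332.] -1.0
191 x -21.5 20.5 y -8.6 z 55.7 floor [-21.  -8. 278.] 53.0
196 x -7.6 3.3 y -6.6 z 64.4 floor [-21.  -4. 277.] 54.0
time: 4.42
ee_pos: [0.5673, 0.1288, 0.2752]
tool_rot: [-0.0, 0.67, 0.742, -0.0]
contact_force: [0.2, 0.2, -0.1]
opening: 0.0385
4.4167 [0.5673 0.1288 0.2752] az_y 5.886582114557506 [-0.0009 -0.0001 -1.    ] 0.03854883671737783 [ 0.2143  0.2453 -0.1087]Traceback (most recent call last):
  File "<stdin>", line 9, in <module>
IndexError: too many indices for array: array is 1-dimensional, but 2 were indexed
```

View pics/w3.png

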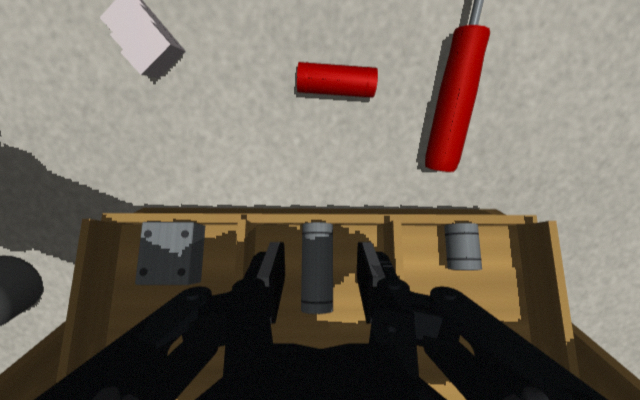

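```bash
python3 -m creep '[{"hand":0.55,"xyz":[-0.1,0,0.5],"yaw":0},{"hand":0.55,"xyz":[-0.1,0,0.7],"yaw":0},{"hand":0.55,"xyz":[0,0,0.7],"yaw":0},{"hand":0.55,"xyz":[0,0,0.6],"yaw":0},{"hand":0.55,"xyz":[0,0,0.5],"yaw":0},{"hand":0.55,"xyz":[0,0,0.5],"yaw":0},{"hand":0.55,"xyz":[0,0,0.3],"yaw":0},{"hand":0.55,"xyz":[0,0,0.2],"yaw":0},{"hand":0.55,"xyz":[0,0,0],"yaw":0},{"hand":0.55,"xyz":[0,0,0],"yaw":0}]'
python3 snap.py wrist w4
python3 - <<'E'
from h import *
np.set_printoptions(precision=4,suppress=True)
d=load('w4'); W=cloud(d,d['extrinsics']); T=d['tool']; Ti=np.linalg.inv(T)
L=(W@Ti[:3,:3].T+Ti[:3,3])*1000
for v in range(210,360,8):
    print(v,[(u,L[v,u].round(0).astype(int).tolist(),int(W[v,u,2]*1000)) for u in (300,306,312,318,324,330,336)])
E
```

```text
time: 5.3
ee_pos: [0.5676, 0.1268, 0.2357]
tool_rot: [-0.0, 0.67, 0.742, 0.0]
contact_force: [0.8, 0.2, 0.7]
opening: 0.0383
5.3 [0.5676 0.1268 0.2357] az_y 5.879627951900097 [ 0.0001  0.0001 -1.    ] 0.03829074390262408 [0.8245 0.176  0.6775]
210 [(300, [-15, -5, 237], -1), (306, [-10, -5, 238], -1), (312, [-6, -5, 238], -2), (318, [-1, -5, 237], -1), (324, [3, -5, 237], 0), (330, [7, -5, 237], -1), (336, [12, -5, 238], -2)]
218 [(300, [-15, 2, 238], -2), (306, [-10, 1, 237], -1), (312, [-6, 1, 236], 0), (318, [-1, 1, 237], -1), (324, [3, 1, 237], -1), (330, [7, 1, 237], 0), (336, [12, 1, 236], 0)]
226 [(300, [-15, 6, 232], 3), (306, [-10, 7, 235], 1), (312, [-6, 6, 234], 1), (318, [-1, 7, 235], 1), (324, [3, 6, 234], 1), (330, [7, 6, 234], 1), (336, [12, 6, 234], 1)]
234 [(300, [-14, 7, 220], 15), (306, [-10, 7, 220], 16), (312, [-5, 7, 219], 16), (318, [-1, 7, 220], 15), (324, [3, 7, 220], 15), (330, [7, 6, 219], 17), (336, [11, 7, 220], 15)]
242 [(300, [-11, -5, 182], 54), (306, [-8, -5, 181], 54), (312, [-4, -6, 180], 55), (318, [-1, -5, 181], 54), (324, [2, -5, 182], 53), (330,
[... 578 characters left out ...]
3], 62)]
274 [(300, [-12, 17, 185], 50), (306, [-7, 8, 170], 65), (312, [-4, 7, 168], 67), (318, [-1, 6, 167], 68), (324, [2, 6, 166], 69), (330, [5, 7, 168], 67), (336, [9, 9, 171], 64)]
282 [(300, [-12, 21, 183], 52), (306, [-7, 12, 168], 67), (312, [-4, 11, 167], 68), (318, [-1, 11, 166], 69), (324, [2, 10, 165], 70), (330, [5, 11, 167], 69), (336, [9, 13, 169], 66)]
290 [(300, [-11, 25, 180], 55), (306, [-7, 15, 166], 69), (312, [-4, 14, 164], 71), (318, [-1, 14, 165], 71), (324, [2, 14, 165], 70), (330, [5, 15, 165], 70), (336, [9, 16, 168], 68)]<stdin>:6: RuntimeWarning: invalid value encountered in cast
Traceback (most recent call last):
ValueError: cannot convert float NaN to integer
```

View pics/w4.png

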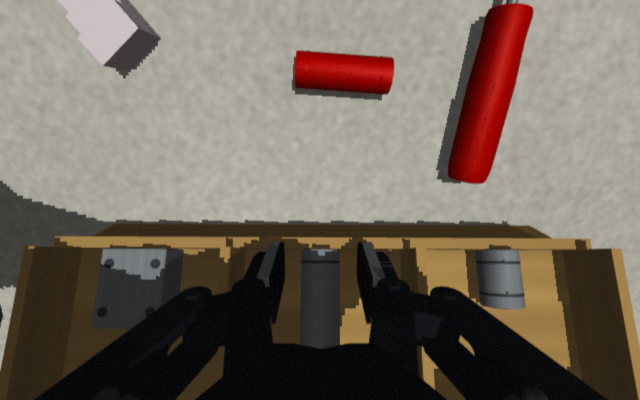

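```bash
python3 -m creep '[{"hand":0.55,"xyz":[0,0.1,0],"yaw":0},{"hand":0.55,"xyz":[0,0.1,0],"yaw":0},{"hand":0.55,"xyz":[0,0.1,0],"yaw":0},{"hand":0.55,"xyz":[0,0.1,0],"yaw":0},{"hand":0.55,"xyz":[0,0.1,0],"yaw":0},{"hand":0.55,"xyz":[0,0.05,0],"yaw":0},{"hand":0.55,"xyz":[0,0,0],"yaw":0},{"hand":0.55,"xyz":[0,0,0],"yaw":0},{"hand":0.55,"xyz":[0,0,0],"yaw":0},{"hand":0.55,"xyz":[0,0,0],"yaw":0}]'
```

```text
time: 6.18
ee_pos: [0.573, 0.1272, 0.2357]
tool_rot: [-0.0, 0.67, 0.742, -0.0]
contact_force: [-0.2, 0.3, -0.1]
opening: 0.0388
```

Now 40 mm to the lamp face; creep in 1 mm at a time.

```bash
python3 -m creep '[{"hand":0.55,"xyz":[0,0.05,0],"yaw":0},{"hand":0.55,"xyz":[0,0.05,0],"yaw":0},{"hand":0.55,"xyz":[0,0.05,0],"yaw":0},{"hand":0.55,"xyz":[0,0,0],"yaw":0},{"hand":0.55,"xyz":[0,0,0],"yaw":0},{"hand":0.55,"xyz":[0,0,0],"yaw":0},{"hand":0.55,"xyz":[0,0,0],"yaw":0},{"hand":0.55,"xyz":[0,0,0],"yaw":0},{"hand":0.55,"xyz":[0,0,0],"yaw":0},{"hand":0.55,"xyz":[0,0,0],"yaw":0}]'
```

```text
time: 7.02
ee_pos: [0.5746, 0.1274, 0.2357]
tool_rot: [-0.0, 0.67, 0.742, -0.0]
contact_force: [-0.0, -0.3, -0.0]
opening: 0.0384
```

```bash
python3 snap.py scene s2
python3 - <<'E'
import cv2
t=cv2.imread('pics/s2.png'); cv2.imwrite('pics/c5.png',cv2.resize(t[190:370,200:400],None,fx=3.3,fy=3.3,interpolation=cv2.INTER_CUBIC))
E
```

```text
7.0167 [0.5746 0.1274 0.2357] az_y 5.871161199461992 [-0. -0. -1.] 0.03836519304758759 [-0.0424 -0.3445 -0.0106]
```

View pics/c5.png

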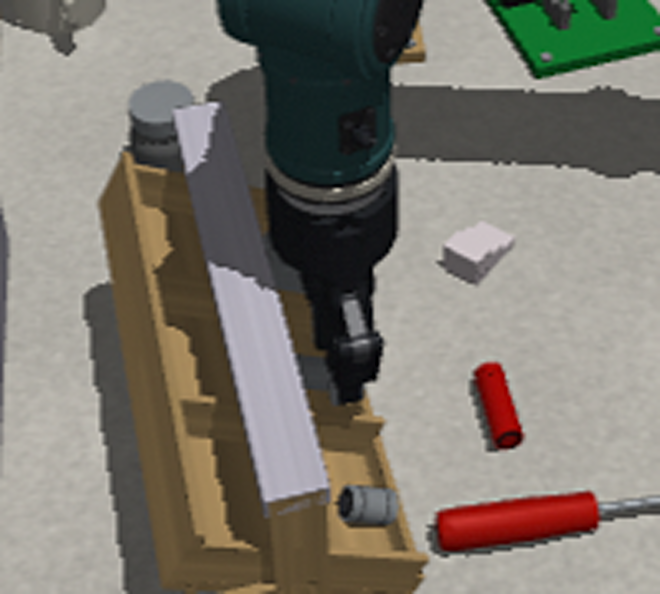

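```bash
python3 -m creep '[{"hand":0.55,"xyz":[0,0.05,0],"yaw":0},{"hand":0.55,"xyz":[0,0.05,0],"yaw":0},{"hand":0.55,"xyz":[0,0,0],"yaw":0},{"hand":0.55,"xyz":[0,0,0],"yaw":0},{"hand":0.55,"xyz":[0,0,0.05],"yaw":0},{"hand":0.55,"xyz":[0,0,0.05],"yaw":0},{"hand":0.55,"xyz":[0,0,0.05],"yaw":0},{"hand":0.55,"xyz":[0,0,0.05],"yaw":0},{"hand":0.55,"xyz":[0,0,0],"yaw":0},{"hand":0.55,"xyz":[0,0,0],"yaw":0}]'
```

```text
time: 7.9
ee_pos: [0.5755, 0.1275, 0.2336]
tool_rot: [-0.0, 0.67, 0.742, -0.0]
contact_force: [-0.4, -0.5, -0.1]
opening: 0.0383
```

```bash
python3 -m creep '[{"hand":0.55,"xyz":[0,0.05,0],"yaw":0},{"hand":0.55,"xyz":[0,0.05,0],"yaw":0},{"hand":0.55,"xyz":[0,0,0.05],"yaw":0},{"hand":0.55,"xyz":[0,0,0.05],"yaw":0},{"hand":0.55,"xyz":[0,0,0],"yaw":0},{"hand":0.55,"xyz":[0,0,0],"yaw":0},{"hand":0.55,"xyz":[0,0,0],"yaw":0},{"hand":0.55,"xyz":[0,0,0],"yaw":0},{"hand":0.55,"xyz":[0,0,0],"yaw":0},{"hand":0.55,"xyz":[0,0,0],"yaw":0}]'
python3 -m creep '[{"hand":0.55,"xyz":[0,0.05,0],"yaw":0},{"hand":0.55,"xyz":[0,0.05,0],"yaw":0},{"hand":0.55,"xyz":[0,0,0.05],"yaw":0},{"hand":0.55,"xyz":[0,0,0],"yaw":0},{"hand":0.55,"xyz":[0,0,0],"yaw":0},{"hand":0.55,"xyz":[0,0,0],"yaw":0},{"hand":0.55,"xyz":[0,0,0],"yaw":0},{"hand":0.55,"xyz":[0,0,0],"yaw":0},{"hand":0.55,"xyz":[0,0,0],"yaw":0},{"hand":0.55,"xyz":[0,0,0],"yaw":0}]'
```

```text
time: 8.73
ee_pos: [0.5765, 0.1276, 0.2327]
tool_rot: [0.0, 0.67, 0.742, -0.0]
contact_force: [-0.9, 0.1, -0.5]
opening: 0.0382
time: 9.57
ee_pos: [0.5775, 0.1277, 0.2322]
tool_rot: [0.0, 0.67, 0.742, 0.0]
contact_force: [0.3, 0.1, 0.3]
opening: 0.0385
```

```bash
python3 -m creep '[{"hand":0.55,"xyz":[0,0.05,0],"yaw":0},{"hand":0.55,"xyz":[0,0.05,0],"yaw":0},{"hand":0.55,"xyz":[0,0.05,0.05],"yaw":0},{"hand":0.55,"xyz":[0,0.05,0.05],"yaw":0},{"hand":0.55,"xyz":[0,0,0.05],"yaw":0},{"hand":0.55,"xyz":[0,0,0.05],"yaw":0},{"hand":0.55,"xyz":[0,0,0],"yaw":0},{"hand":0.55,"xyz":[0,0,0],"yaw":0},{"hand":0.55,"xyz":[0,0,0],"yaw":0},{"hand":0.55,"xyz":[0,0,0],"yaw":0}]'
```

```text
time: 10.4
ee_pos: [0.5795, 0.1279, 0.2302]
tool_rot: [0.0, 0.67, 0.742, -0.0]
contact_force: [0.0, 0.2, 0.3]
opening: 0.0385
```

```bash
python3 -m creep '[{"hand":0.8,"xyz":[0,0,0],"yaw":0},{"hand":1,"xyz":[0,0,0],"yaw":0},{"hand":1,"xyz":[0,0,0],"yaw":0},{"hand":1,"xyz":[0,0,0],"yaw":0},{"hand":1,"xyz":[0,0,0],"yaw":0},{"hand":1,"xyz":[0,0,0],"yaw":0},{"hand":1,"xyz":[0,0,-0.1],"yaw":0},{"hand":1,"xyz":[0,0,-0.2],"yaw":0},{"hand":1,"xyz":[0,0,-0.2],"yaw":0},{"hand":1,"xyz":[0,0,0],"yaw":0}]'
python3 snap.py wrist w5
python3 - <<'E'
import cv2
t=cv2.imread('pics/w5.png'); cv2.imwrite('pics/c6.png',cv2.resize(t[200:360,220:420],None,fx=3.5,fy=3.5,interpolation=cv2.INTER_CUBIC))
E
```

```text
time: 11.23
ee_pos: [0.5797, 0.1279, 0.2354]
tool_rot: [0.0, 0.67, 0.742, 0.0]
contact_force: [-0.0, -0.4, -1.3]
opening: 0.0185
11.2333 [0.5797 0.1279 0.2354] az_y 5.869780420169967 [ 0.0003  0.0003 -1.    ] 0.018454762894006476 [-0.0277 -0.3707 -1.3286]
```

View pics/c6.png

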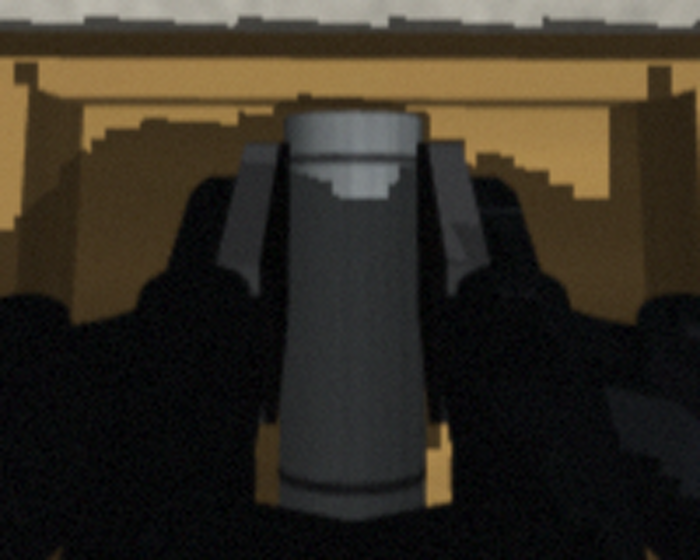

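```bash
python3 -m creep '[{"hand":1,"xyz":[0,0,-0.2],"yaw":0},{"hand":1,"xyz":[0,0,-0.4],"yaw":0},{"hand":1,"xyz":[0,-0.2,-0.4],"yaw":0},{"hand":1,"xyz":[0,-0.4,-0.3],"yaw":0},{"hand":1,"xyz":[0,-0.5,-0.2],"yaw":0},{"hand":1,"xyz":[0,-0.5,-0.2],"yaw":0},{"hand":1,"xyz":[0,-0.4,0],"yaw":0},{"hand":1,"xyz":[0,-0.2,0],"yaw":0},{"hand":1,"xyz":[0,0,0],"yaw":0},{"hand":1,"xyz":[0,0,0],"yaw":0}]'
python3 snap.py wrist w6;python3 snap.py scene s6
python3 - <<'E'
import cv2
t=cv2.imread('pics/w6.png'); cv2.imwrite('pics/c7.png',cv2.resize(t[180:360,220:420],None,fx=3.3,fy=3.3,interpolation=cv2.INTER_CUBIC))
t=cv2.imread('pics/s6.png'); cv2.imwrite('pics/c8.png',cv2.resize(t[190:370,220:380],None,fx=3.3,fy=3.3,interpolation=cv2.INTER_CUBIC))
E
```

```text
time: 12.12
ee_pos: [0.5575, 0.1256, 0.2521]
tool_rot: [0.0, 0.67, 0.742, -0.0]
contact_force: [0.7, -0.2, -0.7]
opening: 0.0184
12.1167 [0.5575 0.1256 0.2521] az_y 5.8794671992046865 [-0.0001 -0.0002 -1.    ] 0.018431750034310256 [ 0.7175 -0.2107 -0.7376]
12.1667 [0.5577 0.1256 0.2521] az_y 5.868915255351454 [ 0.0001  0.     -1.    ] 0.0185511965419379 [0.2586 0.2706 0.0921]
```

View pics/c7.png

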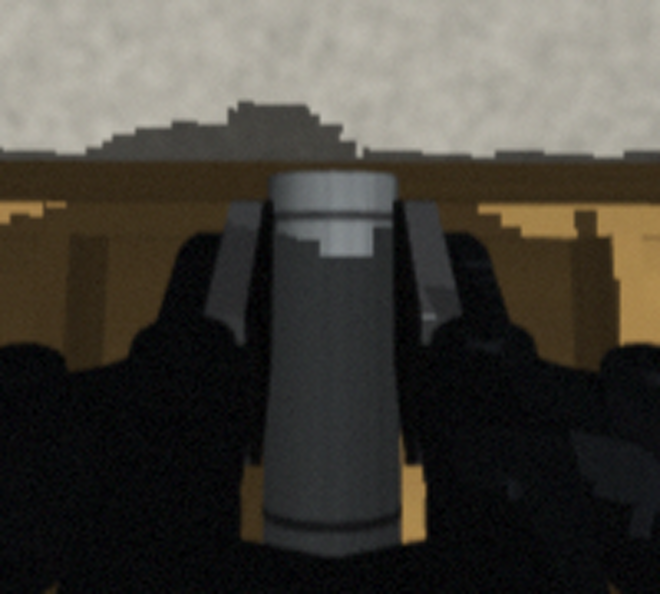

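View pics/c8.png

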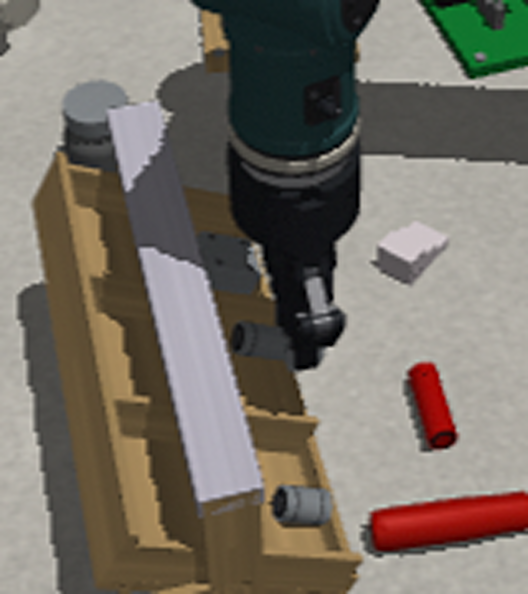

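```bash
python3 -m creep '[{"hand":1,"xyz":[0,-0.3,-0.2],"yaw":0},{"hand":1,"xyz":[0,-0.6,-0.4],"yaw":0},{"hand":1,"xyz":[0,-1,-0.7],"yaw":0},{"hand":1,"xyz":[0,-1,-0.7],"yaw":0},{"hand":1,"xyz":[-0.5,-1,-0.7],"yaw":0},{"hand":1,"xyz":[-1.2,-0.5,-0.7],"yaw":0},{"hand":1,"xyz":[-2,-0.3,-0.3],"yaw":0},{"hand":1,"xyz":[-2.8,-0.3,0],"yaw":0},{"hand":1,"xyz":[-3,-0.3,0],"yaw":0},{"hand":1,"xyz":[-3,-0.3,0],"yaw":0}]'
python3 -m creep '[{"hand":1,"xyz":[-3,-0.3,0],"yaw":0},{"hand":1,"xyz":[-3,-0.3,0],"yaw":0},{"hand":1,"xyz":[-2.6,-0.3,0.5],"yaw":0},{"hand":1,"xyz":[-2,-0.3,1],"yaw":1},{"hand":1,"xyz":[-1.5,-0.3,1.5],"yaw":2},{"hand":1,"xyz":[-1,0,1.5],"yaw":2},{"hand":1,"xyz":[0,0,1.5],"yaw":2},{"hand":1,"xyz":[0,0,1],"yaw":2},{"hand":1,"xyz":[0,0,0.5],"yaw":0},{"hand":1,"xyz":[0,0,0],"yaw":0}]'
python3 snap.py wrist w7;python3 snap.py top t7;python3 snap.py scene s7
python3 - <<'E'
import cv2
t=cv2.imread('pics/t7.png'); cv2.imwrite('pics/c9.png',cv2.resize(t[100:300,200:460],None,fx=3,fy=3,interpolation=cv2.INTER_CUBIC))
E
```

```text
time: 13.05
ee_pos: [0.5135, -0.0055, 0.2902]
tool_rot: [0.0, 0.669, 0.743, -0.0]
contact_force: [-0.9, -0.4, -1.5]
opening: 0.0185
time: 13.88
ee_pos: [0.5116, -0.1359, 0.2134]
tool_rot: [-0.001, 0.726, 0.688, -0.001]
contact_force: [-0.3, 0.6, -1.4]
opening: 0.0183
13.8833 [ 0.5116 -0.1359  0.2134] az_y -3.050005137010805 [-0.0022  0.0004 -1.    ] 0.018263306922535118 [-0.3289  0.5787 -1.4326]
13.9333 [ 0.5119 -0.1358  0.214 ] az_y -3.0387909619521154 [-0.0011  0.0003 -1.    ] 0.018248112776790892 [ 0.2002  0.7735 -1.3749]
13.9833 [ 0.5123 -0.1357  0.2145] az_y -3.0421157867953346 [ 0.      0.0003 -1.    ] 0.01863264805723604 [-0.0446 -0.1156 -0.8186]
```

View pics/c9.png

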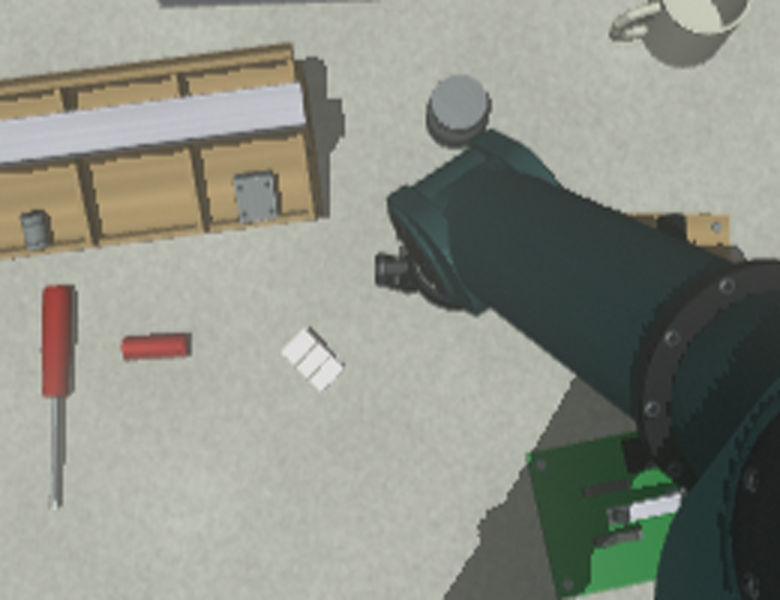

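View pics/w7.png

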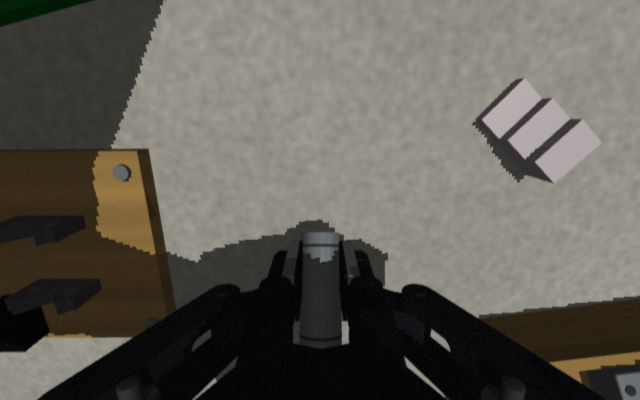

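View pics/s7.png

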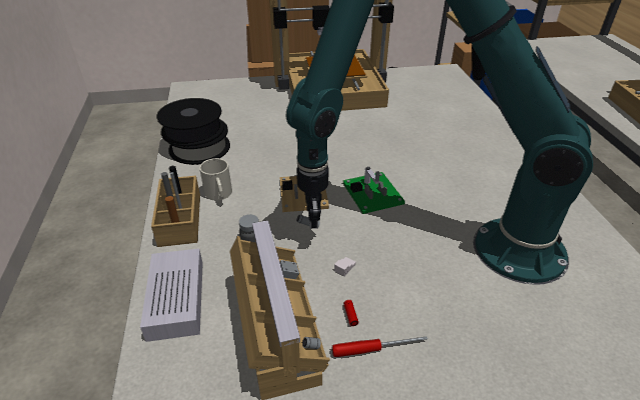

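```bash
cat > bp.py <<'E'
import sys
from h import *
np.set_printoptions(precision=1,suppress=True)
d=load(sys.argv[1]); W=cloud(d,d['extrinsics']); Ti=np.linalg.inv(d['tool'])
L=(W@Ti[:3,:3].T+Ti[:3,3])*1000
for v in range(int(sys.argv[2]),int(sys.argv[3]),int(sys.argv[4])):
    print(v,[L[v,u].round(0).tolist() for u in map(int,sys.argv[5:])])
E
python3 bp.py w7 226 352 6 310 320 330
```

```text
226 [[-7.0, -1.0, 215.0], [0.0, -1.0, 215.0], [7.0, -1.0, 215.0]]
232 [[-5.0, -16.0, 169.0], [0.0, -17.0, 167.0], [5.0, -16.0, 169.0]]
238 [[-5.0, -13.0, 169.0], [0.0, -14.0, 167.0], [5.0, -14.0, 168.0]]
244 [[-5.0, -11.0, 166.0], [0.0, -11.0, 165.0], [5.0, -11.0, 166.0]]
250 [[-5.0, -9.0, 165.0], [0.0, -8.0, 165.0], [5.0, -8.0, 165.0]]
256 [[-5.0, -6.0, 164.0], [0.0, -6.0, 163.0], [5.0, -5.0, 165.0]]
262 [[-5.0, -3.0, 162.0], [0.0, -4.0, 161.0], [5.0, -3.0, 163.0]]
268 [[-5.0, -0.0, 162.0], [0.0, -1.0, 160.0], [5.0, -1.0, 161.0]]
274 [[-5.0, 2.0, 159.0], [0.0, 1.0, 159.0], [5.0, 2.0, 160.0]]
280 [[-5.0, 4.0, 158.0], [0.0, 4.0, 158.0], [5.0, 4.0, 158.0]]
286 [[-5.0, 7.0, 157.0], [0.0, 6.0, 156.0], [5.0, 7.0, 156.0]]
292 [[-5.0, 9.0, 156.0], [0.0, 8.0, 154.0], [5.0, 9.0, 155.0]]
298 [[-5.0, 12.0, 154.0], [0.0, 10.0, 152.0], [5.0, 12.0, 154.0]]
304 [[-5.0, 14.0, 153.0], [0.0, 13.0, 152.0], [5.0, 14.0, 153.0]]
310 [[-5.0, 17.0, 152.0], [0.0, 16.0, 151.0], [5.0, 17.0, 152.0]]
316 [[-5.0, 19.0, 151.0], [0.0, 18.0, 149.0], [5.0, 19.0, 150.0]]
322 [[-4.0, 21.0, 149.0], [0.0, 21.0, 148.0], [5.0, 21.0, 149.0]]
328 [[-4.0, 24.0, 148.0], [0.0, 23.0, 147.0], [5.0, 23.0, 147.0]]
334 [[-4.0, 27.0, 148.0], [0.0, 25.0, 146.0], [5.0, 25.0, 146.0]]
340 [[-4.0, 28.0, 145.0], [0.0, 28.0, 145.0], [5.0, 28.0, 145.0]]
346 [[-4.0, 31.0, 144.0], [0.0, 29.0, 142.0], [5.0, 31.0, 145.0]]
```

```bash
python3 -m creep '[{"hand":1,"xyz":[0,0,0.3],"yaw":0},{"hand":1,"xyz":[0,0,0.5],"yaw":0},{"hand":1,"xyz":[0,0,0.6],"yaw":0},{"hand":1,"xyz":[0,0,0.5],"yaw":0},{"hand":1,"xyz":[0,0,0.4],"yaw":0},{"hand":1,"xyz":[0,0,0.2],"yaw":0},{"hand":1,"xyz":[0,0,0.1],"yaw":0},{"hand":1,"xyz":[0,0,0.1],"yaw":0},{"hand":1,"xyz":[0,0,0.1],"yaw":0},{"hand":1,"xyz":[0,0,0],"yaw":0}]'
```

```text
time: 14.87
ee_pos: [0.5125, -0.1363, 0.1861]
tool_rot: [-0.0, 0.726, 0.688, -0.0]
contact_force: [-0.3, -0.8, -0.6]
opening: 0.0186
```

```bash
python3 -m creep '[{"hand":1,"xyz":[0,0,0.05],"yaw":0},{"hand":1,"xyz":[0,0,0.05],"yaw":0},{"hand":1,"xyz":[0,0,0.05],"yaw":0},{"hand":1,"xyz":[0,0,0.05],"yaw":0},{"hand":1,"xyz":[0,0,0.05],"yaw":0},{"hand":1,"xyz":[0,0,0.05],"yaw":0},{"hand":1,"xyz":[0,0,0],"yaw":0},{"hand":1,"xyz":[0,0,0],"yaw":0},{"hand":1,"xyz":[0,0,0],"yaw":0},{"hand":1,"xyz":[0,0,0],"yaw":0}]'; python3 snap.py wrist w8; python3 bp.py w8 226 352 24 320
```

```text
time: 15.7
ee_pos: [0.5126, -0.1362, 0.184]
tool_rot: [0.001, 0.726, 0.688, -0.0]
contact_force: [-0.6, 0.3, 7.7]
opening: 0.0186
15.7 [ 0.5126 -0.1362  0.184 ] az_y -3.1180515578647716 [ 0.0008 -0.0008 -1.    ] 0.01855842740804009 [-0.63    0.2721  7.6948]
226 [[0.0, -13.0, 185.0]]
250 [[0.0, -9.0, 164.0]]
274 [[0.0, 1.0, 158.0]]
298 [[0.0, 11.0, 153.0]]
322 [[0.0, 21.0, 148.0]]
346 [[0.0, 30.0, 143.0]]
```

```bash
python3 -m creep '[{"hand":1,"xyz":[0,0,0.05],"yaw":0},{"hand":1,"xyz":[0,0,0.05],"yaw":0},{"hand":1,"xyz":[0,0,0.05],"yaw":0},{"hand":1,"xyz":[0,0,0.05],"yaw":0},{"hand":1,"xyz":[0,0,0.05],"yaw":0},{"hand":1,"xyz":[0,0,0],"yaw":0},{"hand":1,"xyz":[0,0,0],"yaw":0},{"hand":1,"xyz":[0,0,0],"yaw":0},{"hand":1,"xyz":[0,0,0],"yaw":0},{"hand":1,"xyz":[0,0,0],"yaw":0}]'; python3 snap.py wrist w9; python3 bp.py w9 226 352 12 320
```

```text
time: 16.58
ee_pos: [0.5128, -0.1359, 0.1832]
tool_rot: [0.002, 0.726, 0.688, -0.0]
contact_force: [-2.6, 0.9, 23.8]
opening: 0.0186
16.5833 [ 0.5128 -0.1359  0.1832] az_y -3.103830051124959 [ 0.0017 -0.0025 -1.    ] 0.01862126619916907 [-2.5978  0.8615 23.7677]
226 [[0.0, -13.0, 185.0]]
238 [[0.0, -15.0, 166.0]]
250 [[0.0, -9.0, 164.0]]
262 [[0.0, -4.0, 162.0]]
274 [[0.0, 1.0, 158.0]]
286 [[0.0, 7.0, 157.0]]
298 [[0.0, 11.0, 154.0]]
310 [[0.0, 16.0, 151.0]]
322 [[0.0, 20.0, 148.0]]
334 [[0.0, 26.0, 146.0]]
346 [[0.0, 30.0, 144.0]]
```

```bash
python3 -m creep '[{"hand":0.78,"xyz":[0,0,0],"yaw":0},{"hand":0.78,"xyz":[0,0,0],"yaw":0},{"hand":0.778,"xyz":[0,0,0],"yaw":0},{"hand":0.776,"xyz":[0,0,0],"yaw":0},{"hand":0.774,"xyz":[0,0,0],"yaw":0},{"hand":0.772,"xyz":[0,0,0],"yaw":0},{"hand":0.77,"xyz":[0,0,0],"yaw":0},{"hand":0.77,"xyz":[0,0,0],"yaw":0},{"hand":0.77,"xyz":[0,0,0],"yaw":0},{"hand":0.77,"xyz":[0,0,0],"yaw":0}]'; python3 snap.py wrist w10; python3 bp.py w10 238 352 24 320
```

```text
time: 17.47
ee_pos: [0.513, -0.1359, 0.1829]
tool_rot: [0.001, 0.726, 0.688, 0.0]
contact_force: [-3.2, -0.5, 20.3]
opening: 0.0201
17.4667 [ 0.513  -0.1359  0.1829] az_y -3.1065738838385206 [ 0.0022 -0.002  -1.    ] 0.02007218743678376 [-3.2254 -0.5037 20.322 ]
238 [[0.0, -15.0, 166.0]]
262 [[0.0, -4.0, 160.0]]
286 [[0.0, 6.0, 156.0]]
310 [[0.0, 16.0, 151.0]]
334 [[0.0, 26.0, 147.0]]
```

```bash
python3 -m creep '[{"hand":0.768,"xyz":[0,0,0.05],"yaw":0},{"hand":0.768,"xyz":[0,0,0.05],"yaw":0},{"hand":0.766,"xyz":[0,0,0.05],"yaw":0},{"hand":0.766,"xyz":[0,0,0.05],"yaw":0},{"hand":0.764,"xyz":[0,0,0],"yaw":0},{"hand":0.764,"xyz":[0,0,0],"yaw":0},{"hand":0.762,"xyz":[0,0,0],"yaw":0},{"hand":0.762,"xyz":[0,0,0],"yaw":0},{"hand":0.762,"xyz":[0,0,0],"yaw":0},{"hand":0.762,"xyz":[0,0,0],"yaw":0}]'; python3 snap.py wrist w11; python3 bp.py w11 238 352 24 320
```

```text
time: 18.35
ee_pos: [0.5146, -0.1362, 0.1805]
tool_rot: [0.002, 0.726, 0.688, 0.002]
contact_force: [1.2, -1.0, 11.6]
opening: 0.0206
18.35 [ 0.5146 -0.1362  0.1805] az_y -3.1015774242918472 [ 0.006  -0.0007 -1.    ] 0.020604003942646054 [ 1.2302 -0.992  11.6256]
238 [[0.0, -16.0, 163.0]]
262 [[0.0, -5.0, 159.0]]
286 [[0.0, 4.0, 153.0]]
310 [[0.0, 17.0, 152.0]]
334 [[0.0, 27.0, 147.0]]
```

```bash
python3 -m creep '[{"hand":0.761,"xyz":[0,0,0.05],"yaw":0},{"hand":0.761,"xyz":[0,0,0.05],"yaw":0},{"hand":0.76,"xyz":[0,0,0.05],"yaw":0},{"hand":0.76,"xyz":[0,0,0],"yaw":0},{"hand":0.758,"xyz":[0,0,0],"yaw":0},{"hand":0.758,"xyz":[0,0,0],"yaw":0},{"hand":0.756,"xyz":[0,0,0],"yaw":0},{"hand":0.756,"xyz":[0,0,0],"yaw":0},{"hand":0.755,"xyz":[0,0,0],"yaw":0},{"hand":0.755,"xyz":[0,0,0],"yaw":0}]'; python3 snap.py wrist w12; python3 bp.py w12 238 352 12 320
```

```text
time: 19.23
ee_pos: [0.5116, -0.1363, 0.1768]
tool_rot: [-0.001, 0.726, 0.688, -0.001]
contact_force: [-0.4, -0.8, -0.6]
opening: 0.0211
19.2333 [ 0.5116 -0.1363  0.1768] az_y -3.131900236157848 [-0.0023 -0.0001 -1.    ] 0.021055345459923585 [-0.4071 -0.8306 -0.6177]
238 [[0.0, -14.0, 167.0]]
250 [[0.0, -12.0, 157.0]]
262 [[0.0, -6.0, 158.0]]
274 [[0.0, 0.0, 157.0]]
286 [[0.0, 7.0, 157.0]]
298 [[0.0, 13.0, 157.0]]
310 [[0.0, 21.0, 157.0]]
322 [[0.0, 28.0, 157.0]]
334 [[0.0, 36.0, 158.0]]
346 [[0.0, 43.0, 158.0]]
```

View pics/w12.png

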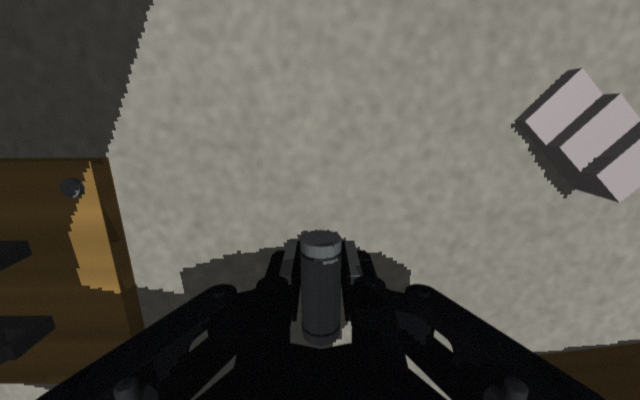

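```bash
python3 bp.py w12 228 250 2 320; python3 bp.py w12 342 356 1 320
python3 -m creep '[{"hand":0.74,"xyz":[0,0,0],"yaw":0},{"hand":0.72,"xyz":[0,0,0],"yaw":0},{"hand":0.7,"xyz":[0,0,0],"yaw":0},{"hand":0.66,"xyz":[0,0.1,0],"yaw":0},{"hand":0.62,"xyz":[0,0.3,0.05],"yaw":0},{"hand":0.62,"xyz":[0,0.4,0.05],"yaw":0},{"hand":0.62,"xyz":[0,0.4,0.05],"yaw":0},{"hand":0.62,"xyz":[0,0.3,0],"yaw":0},{"hand":0.62,"xyz":[0,0,0],"yaw":0},{"hand":0.62,"xyz":[0,0,0],"yaw":0}]'; python3 snap.py wrist w13
```

```text
228 [[0.0, -15.0, 178.0]]
230 [[0.0, -14.0, 176.0]]
232 [[0.0, -14.0, 175.0]]
234 [[0.0, -14.0, 172.0]]
236 [[0.0, -14.0, 168.0]]
238 [[0.0, -14.0, 167.0]]
240 [[0.0, -14.0, 164.0]]
242 [[0.0, -14.0, 162.0]]
244 [[0.0, -14.0, 161.0]]
246 [[0.0, -13.0, 159.0]]
248 [[0.0, -14.0, 157.0]]
342 [[0.0, 41.0, 158.0]]
343 [[0.0, 40.0, 156.0]]
344 [[0.0, 42.0, 158.0]]
345 [[0.0, 42.0, 157.0]]
346 [[0.0, 43.0, 158.0]]
347 [[0.0, 63.0, 177.0]]
348 [[0.0, 64.0, 178.0]]
349 [[0.0, -10.0, 100.0]]
350 [[0.0, -10.0, 99.0]]
351 [[0.0, -9.0, 100.0]]
352 [[0.0, -10.0, 99.0]]
353 [[0.0, -10.0, 98.0]]
354 [[0.0, -11.0, 97.0]]
355 [[0.0, -11.0, 97.0]]
time: 20.12
ee_pos: [0.5277, -0.1371, 0.1757]
tool_rot: [0.0, 0.726, 0.687, 0.0]
contact_force: [0.5, 0.4, -0.8]
opening: 0.0328
20.1167 [ 0.5277 -0.1371  0.1757] az_y -3.136263004368968 [ 0.0003  0.0001 -1.    ] 0.032778533059550086 [ 0.5302  0.3823 -0.7769]
```

View pics/w13.png

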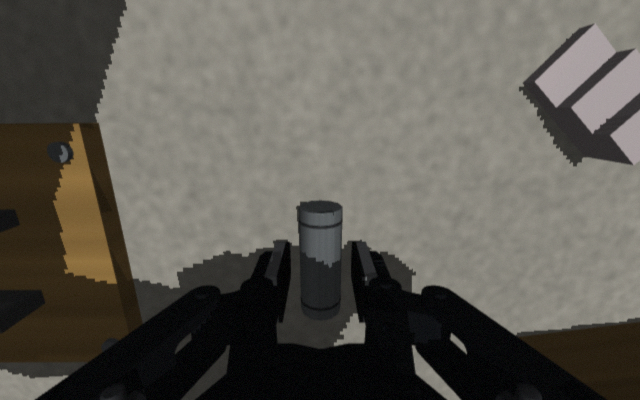

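```bash
python3 bp.py w13 200 220 2 320; python3 bp.py w13 306 322 1 320; python3 bp.py w13 240 300 30 300 305 310 320 330 335 340
```

```text
200 [[0.0, -30.0, 178.0]]
202 [[0.0, -31.0, 173.0]]
204 [[0.0, -31.0, 171.0]]
206 [[0.0, -31.0, 166.0]]
208 [[0.0, -31.0, 164.0]]
210 [[0.0, -31.0, 161.0]]
212 [[0.0, -30.0, 159.0]]
214 [[0.0, -30.0, 156.0]]
216 [[0.0, -30.0, 156.0]]
218 [[0.0, -28.0, 156.0]]
306 [[0.0, 18.0, 157.0]]
307 [[0.0, 18.0, 156.0]]
308 [[0.0, 19.0, 156.0]]
309 [[0.0, 19.0, 156.0]]
310 [[0.0, 20.0, 156.0]]
311 [[0.0, 21.0, 156.0]]
312 [[0.0, 21.0, 155.0]]
313 [[0.0, 22.0, 156.0]]
314 [[0.0, 23.0, 157.0]]
315 [[0.0, 23.0, 156.0]]
316 [[0.0, 24.0, 157.0]]
317 [[0.0, 24.0, 156.0]]
318 [[0.0, 25.0, 156.0]]
319 [[0.0, 25.0, 156.0]]
320 [[0.0, 26.0, 157.0]]
321 [[0.0, 43.0, 177.0]]
240 [[-10.0, -14.0, 164.0], [-7.0, -17.0, 159.0], [-4.0, -17.0, 158.0], [0.0, -18.0, 157.0], [5.0, -17.0, 157.0], [7.0, -16.0, 160.0], [10.0, -15.0, 163.0]]
270 [[-10.0, 3.0, 166.0], [-7.0, -1.0, 159.0], [-5.0, -2.0, 157.0], [0.0, -2.0, 157.0], [5.0, -2.0, 157.0], [7.0, -1.0, 159.0], [10.0, 2.0, 164.0]]
```

```bash
python3 -m creep '[{"hand":0.62,"xyz":[0,-0.1,0],"yaw":0},{"hand":0.66,"xyz":[0,-0.1,0],"yaw":0},{"hand":0.72,"xyz":[0,0,0],"yaw":0},{"hand":0.76,"xyz":[0,0,0],"yaw":0},{"hand":1,"xyz":[0,0,0],"yaw":0},{"hand":1,"xyz":[0,0,0],"yaw":0},{"hand":1,"xyz":[0,0,0],"yaw":0},{"hand":1,"xyz":[0,0,-0.2],"yaw":0},{"hand":1,"xyz":[0,0,-0.5],"yaw":0},{"hand":1,"xyz":[0,0,-1],"yaw":0}]'
python3 -m creep '[{"hand":1,"xyz":[0,0,-1.5],"yaw":0},{"hand":1,"xyz":[0,0,-2],"yaw":0},{"hand":1,"xyz":[-0.8,0,-1.5],"yaw":0},{"hand":1,"xyz":[-1.7,0,-0.7],"yaw":0},{"hand":1,"xyz":[-2.5,0,-0.3],"yaw":0},{"hand":1,"xyz":[-2.5,0,0],"yaw":0},{"hand":1,"xyz":[-2,0,0],"yaw":0},{"hand":1,"xyz":[-1,0,0],"yaw":0},{"hand":1,"xyz":[-0.5,0,0],"yaw":0},{"hand":1,"xyz":[0,0,0],"yaw":0}]'; python3 snap.py wrist w14
```

```text
time: 21.0
ee_pos: [0.5253, -0.1369, 0.1923]
tool_rot: [-0.001, 0.726, 0.688, -0.0]
contact_force: [0.3, -0.1, -1.6]
opening: 0.0183
time: 21.83
ee_pos: [0.5193, -0.2476, 0.2529]
tool_rot: [0.0, 0.727, 0.687, 0.0]
contact_force: [-1.1, -0.6, -1.0]
opening: 0.0186
21.8333 [ 0.5193 -0.2476  0.2529] az_y -3.2301739496312236 [ 0.0004 -0.     -1.    ] 0.018605121342029025 [-1.0555 -0.5998 -1.0149]
```

View pics/w14.png

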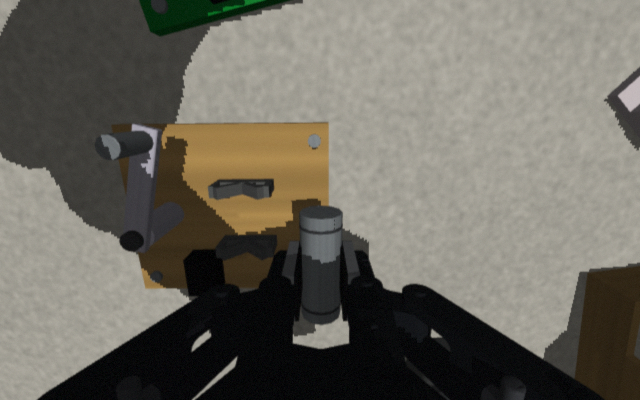

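Run:
```python
from h import *
np.set_printoptions(precision=1,suppress=True)
d=load('w14'); W=cloud(d,d['extrinsics']); Ti=np.linalg.inv(d['tool'])
L=(W@Ti[:3,:3].T+Ti[:3,3])*1000
img=d['color']; cv2.imwrite('pics/c10.png',cv2.resize(img[110:300,90:350],None,fx=3,fy=3,interpolation=cv2.INTER_CUBIC))
for (u0,u1,v0,v1) in [(204,278,174,202),(212,280,228,258)]:
    sub=L[v0:v1,u0:u1].reshape(-1,3); w=W[v0:v1,u0:u1].reshape(-1,3)
    for zl,zh in [(.034,.041),(.022,.034)]:
        k=(w[:,2]>zl)&(w[:,2]<zh); q=sub[k]
        print(zl,k.sum(),np.percentile(q,[0,2,98,100],axis=0)[:,:2].tolist(),q.mean(0))
    k=(w[:,2]>.022)&(w[:,2]<.041); q=sub[k]; 
    print(cv2.minAreaRect(q[:,:2].astype(np.float32)))
m=(W[...,2]>.008)&(W[...,2]<.017)&(W[...,1]<-.22)&(W[...,1]>-.42)&(W[...,0]>.43)&(W[...,0]<.6)
print('plate',m.sum(),cv2.minAreaRect(L[m][:,:2].astype(np.float32)))
m=(W[...,2]>.08)&(W[...,2]<.095)&(W[...,1]<-.3); print('pin',L[m].mean(0),W[m].mean(0)*1000)
print('bearing ends'); 
for v in list(range(206,232,2))+list(range(310,326)): print(v,L[v,320])
```

```text
0.034 215 [[-70.20173629415518, -27.25541747511473], [-69.72907514915717, -26.974023415122815], [-37.457946102998335, -19.010144296154227], [-35.3426616176292, -18.800055533851335]] [-53.3 -23.1 217.2]
0.022 671 [[-74.02887105967507, -27.329150423843096], [-73.36224194983127, -27.16815422378482], [-33.91014010231811, -19.074362169872682], [-33.71365295389997, -18.739441639434638]] [-53.7 -23.7 223.3]
((-53.86924743652344, -23.01595687866211), (8.540323257446289, 40.319583892822266), 89.86422729492188)
0.034 168 [[-71.91913009042919, 16.399492448197826], [-69.27891156924892, 16.816185914780878], [-36.89253482472032, 23.570298478112427], [-33.34970971470971, 23.82227665320269]] [-52.8  19.9 217.5]
0.022 640 [[-80.09326933293396, 16.3512107355549], [-73.3178892064163, 16.733229185300015], [-33.53802760834699, 25.186204863391882], [-33.31472309250985, 29.571523742514707]] [-53.6  19.8 223.8]
((-56.896568298339844, 21.419189453125), (12.098953247070312, 47.58259963989258), 84.55390930175781)
plate 21508 ((-69.1142349243164, -0.33467864990234375), (130.928466796875, 150.43994140625), 89.48353576660156)
pin [-94.6 -58.6 167.6] [ 455.5 -338.7   85.3]
bearing ends
206 [  0.2 -27.4 177. ]
208 [  0.2 -28.1 171.6]
210 [  0.2 -27.9 169.3]
212 [  0.2 -27.8 166.4]
214 [  0.2 -28.  162.9]
216 [  0.2 -27.8 160.9]
218 [  0.2 -28.2 157.1]
220 [  0.2 -27.5 156.4]
222 [  0.2 -26.5 156.5]
224 [  0.2 -25.6 156.3]
226 [  0.2 -24.6 156.4]
228 [  0.2 -23.4 157. ]
230 [  0.2 -22.8 156. ]
310 [  0.3  19.7 155.9]
311 [  0.3  20.5 156.1]
312 [  0.3  21.1 156.2]
313 [  0.3  21.7 156.1]
314 [  0.3  22.  155.8]
315 [  0.3  23.7 157.2]
316 [  0.3  23.4 156.1]
317 [  0.3  24.3 156.4]
318 [  0.3  24.4 155.8]
319 [  0.3  25.3 156.3]
320 [  0.3  25.9 156.2]
321 [  0.3  26.6 156.4]
322 [  0.3  26.8 155.9]
323 [  0.3  28.  156.5]
324 [  0.3  28.7 156.7]
325 [  0.1 111.1 255. ]
```

View pics/c10.png

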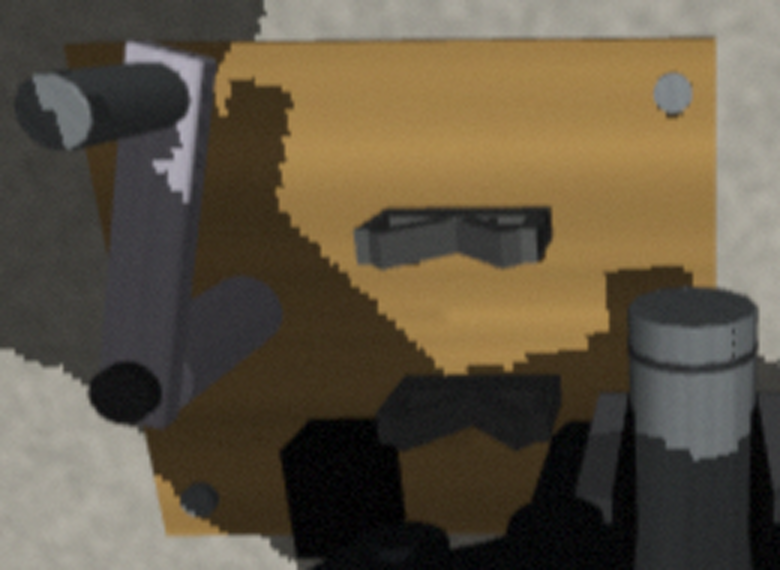

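```bash
python3 -m creep '[{"hand":1,"xyz":[-0.5,0,0],"yaw":0},{"hand":1,"xyz":[-1,0,0],"yaw":0},{"hand":1,"xyz":[-1.2,-0.05,0],"yaw":0},{"hand":1,"xyz":[-1.2,-0.08,0],"yaw":0},{"hand":1,"xyz":[-1,0,0.3],"yaw":0},{"hand":1,"xyz":[-0.5,0,0.6],"yaw":0},{"hand":1,"xyz":[0,0,0.7],"yaw":0},{"hand":1,"xyz":[0,0,0.3],"yaw":0},{"hand":1,"xyz":[0,0,0.1],"yaw":0},{"hand":1,"xyz":[0,0,0],"yaw":0}]'; python3 snap.py wrist w15;python3 snap.py top t15
python3 - <<'E'
from h import *
np.set_printoptions(precision=1,suppress=True)
d=load('w15'); W=cloud(d,d['extrinsics']); Ti=np.linalg.inv(d['tool'])
L=(W@Ti[:3,:3].T+Ti[:3,3])*1000
cv2.imwrite('pics/c11.png',cv2.resize(d['color'][140:360,190:450],None,fx=2.7,fy=2.7,interpolation=cv2.INTER_CUBIC))
m=(W[...,2]>.008)&(W[...,2]<.017)&(W[...,1]<-.22)&(W[...,1]>-.42)&(W[...,0]>.43)&(W[...,0]<.6)
print('plate',m.sum(),cv2.minAreaRect(L[m][:,:2].astype(np.float32)))
m=(W[...,2]>.026)&(W[...,2]<.041)&(abs(L[...,0])<22)&(L[...,1]<-10); print(cv2.minAreaRect(L[m][:,:2].astype(np.float32)),m.sum())
for v in range(195,345,10): print(v,L[v,320], L[v,300],W[v,300,2])
E
```

```text
time: 22.72
ee_pos: [0.5151, -0.2997, 0.2321]
tool_rot: [-0.001, 0.726, 0.688, 0.0]
contact_force: [0.2, -0.0, -1.9]
opening: 0.0187
22.7167 [ 0.5151 -0.2997  0.2321] az_y -3.0451685147920173 [-0.001   0.0012 -1.    ] 0.018686654116151138 [ 0.2238 -0.0044 -1.933 ]
22.7667 [ 0.5153 -0.2997  0.2324] az_y -3.040393351215328 [-0.0004  0.0009 -1.    ] 0.01841248913964591 [ 0.5864 -0.163  -1.1113]
plate 22954 ((-16.942447662353516, -3.3554420471191406), (122.268310546875, 150.6649932861328), 89.65701293945312)
((-1.8816566467285156, -21.54839324951172), (8.867237091064453, 40.02053451538086), 89.5672607421875) 844
195 [  0.1 -25.  206.4] [-12.  -25.7 203.9] 0.02815308750272688
205 [  0.1 -18.6 206.1] [-11.6 -21.4 197.4] 0.03465615564273386
215 [  0.2 -27.8 162.3] [ -9.3 -27.1 164. ] 0.06807646096463019
225 [  0.2 -24.9 156.8] [ -9.4 -21.9 164.5] 0.06757115646820555
235 [  0.2 -20.5 155.8] [ -9.5 -16.5 164.9] 0.06717770318250055
245 [  0.2 -15.1 156.6] [ -9.7 -10.6 166. ] 0.06608928552638454
255 [  0.2 -10.2 156.2] [ -9.  -10.9 154.8] 0.0773090776237497
265 [  0.2  -5.  156.1] [ -8.9  -7.  152.6] 0.07946131848519958
275 [  0.2   0.8 157. ] [ -8.9  -2.5 151.4] 0.08067338592707746
285 [  0.2   5.7 156. ] [ -8.9   2.1 150.5] 0.08159414785487905
295 [  0.2  11.8 156.9] [ -8.8   5.9 148.3] 0.08379737835279734
305 [  0.3  16.7 155.6] [ -8.9  10.8 147.7] 0.08431820371252186
315 [  0.3  23.3 156.8] [-16.1  83.9 233.9] -0.001908327399044063
325 [  0.1  93.6 233.9] [-16.3  93.6 233.9] -0.0019558668888040587
335 [  0.1 102.6 232.8] [-16.4 103.2 233.5] -0.0015640524975035208
```

View pics/c11.png

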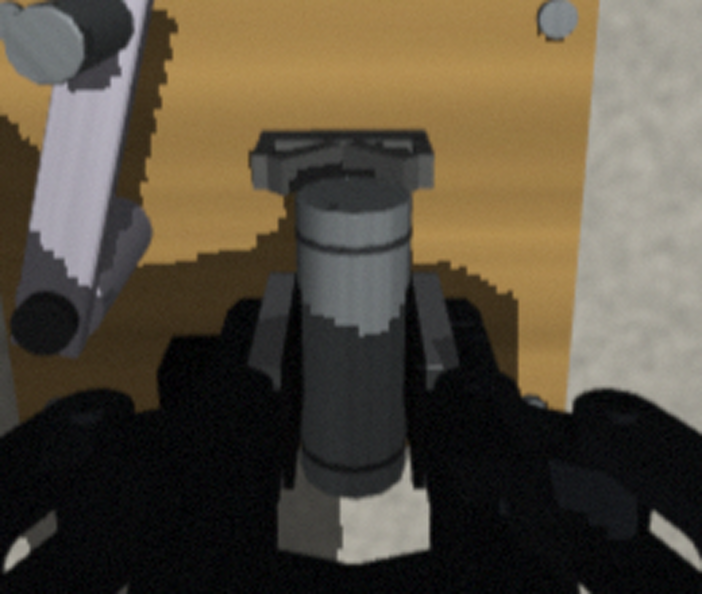

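```bash
python3 -m creep '[{"hand":1,"xyz":[-0.1,0,0],"yaw":0},{"hand":1,"xyz":[-0.1,0,0],"yaw":0},{"hand":1,"xyz":[0,0,0.3],"yaw":0},{"hand":1,"xyz":[0,0,0.4],"yaw":0},{"hand":1,"xyz":[0,0,0.4],"yaw":0},{"hand":1,"xyz":[0,0,0.4],"yaw":0},{"hand":1,"xyz":[0,0,0.3],"yaw":0},{"hand":1,"xyz":[0,0,0.2],"yaw":0},{"hand":1,"xyz":[0,0,0],"yaw":0},{"hand":1,"xyz":[0,0,0],"yaw":0}]'; python3 snap.py wrist w16
python3 - <<'E'
from h import *
np.set_printoptions(precision=1,suppress=True)
d=load('w16'); W=cloud(d,d['extrinsics']); Ti=np.linalg.inv(d['tool'])
L=(W@Ti[:3,:3].T+Ti[:3,3])*1000
cv2.imwrite('pics/c12.png',cv2.resize(d['color'][140:360,190:450],None,fx=2.7,fy=2.7,interpolation=cv2.INTER_CUBIC))
m=(W[...,2]>.026)&(W[...,2]<.041)&(abs(L[...,0])<23)&(L[...,1]<-10)&(L[...,2]>168); print(cv2.minAreaRect(L[m][:,:2].astype(np.float32)),m.sum())
E
```

```text
time: 23.65
ee_pos: [0.5151, -0.3026, 0.2125]
tool_rot: [-0.0, 0.726, 0.688, -0.0]
contact_force: [0.1, -0.6, -0.5]
opening: 0.0189
23.65 [ 0.5151 -0.3026  0.2125] az_y -3.1183541597742543 [-0.0003  0.0002 -1.    ] 0.0189239501248823 [ 0.1336 -0.5644 -0.4761]
((1.1108131408691406, -19.070655822753906), (40.07477569580078, 17.86686897277832), 0.32704463601112366) 790
```

View pics/c12.png

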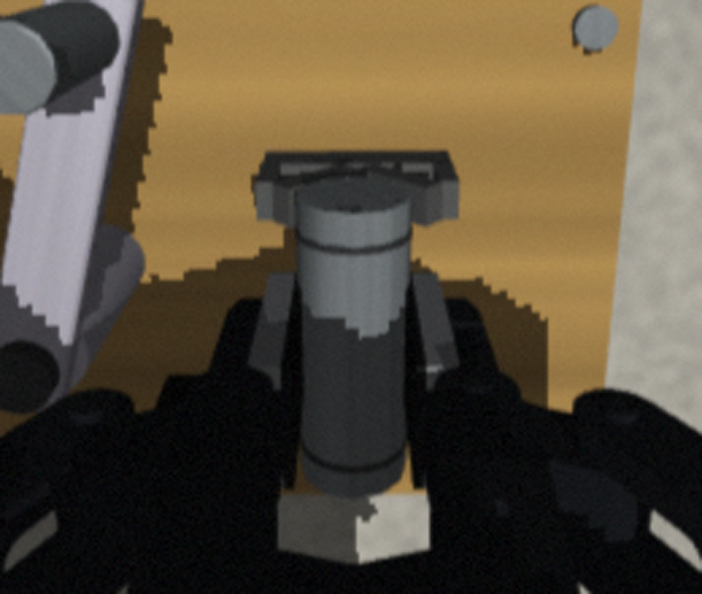

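```bash
python3 -m creep '[{"hand":1,"xyz":[0.06,0,0.1],"yaw":0},{"hand":1,"xyz":[0,0,0.1],"yaw":0},{"hand":1,"xyz":[0,0,0.1],"yaw":0},{"hand":1,"xyz":[0,0,0.1],"yaw":0},{"hand":1,"xyz":[0,0,0.1],"yaw":0},{"hand":1,"xyz":[0,0,0.05],"yaw":0},{"hand":1,"xyz":[0,0,0.05],"yaw":0},{"hand":1,"xyz":[0,0,0],"yaw":0},{"hand":1,"xyz":[0,0,0],"yaw":0},{"hand":1,"xyz":[0,0,0],"yaw":0}]'
```

```text
time: 24.53
ee_pos: [0.5151, -0.3021, 0.2067]
tool_rot: [0.0, 0.726, 0.688, -0.0]
contact_force: [-0.2, -0.7, -0.6]
opening: 0.0186
```

```bash
python3 -m creep '[{"hand":1,"xyz":[0,0,0.03],"yaw":0},{"hand":1,"xyz":[0,0,0.03],"yaw":0},{"hand":1,"xyz":[0,0,0.03],"yaw":0},{"hand":1,"xyz":[0,0,0.03],"yaw":0},{"hand":1,"xyz":[0,0,0.03],"yaw":0},{"hand":1,"xyz":[0,0,0],"yaw":0},{"hand":1,"xyz":[0,0,0],"yaw":0},{"hand":1,"xyz":[0,0,0],"yaw":0},{"hand":1,"xyz":[0,0,0],"yaw":0},{"hand":1,"xyz":[0,0,0],"yaw":0}]'
```

```text
time: 25.37
ee_pos: [0.5152, -0.3019, 0.2055]
tool_rot: [0.0, 0.726, 0.688, 0.0]
contact_force: [-2.0, 1.6, 5.5]
opening: 0.0188
```

```bash
python3 snap.py wrist w17
python3 - <<'E'
from h import *
np.set_printoptions(precision=1,suppress=True)
d=load('w17'); W=cloud(d,d['extrinsics']); Ti=np.linalg.inv(d['tool'])
L=(W@Ti[:3,:3].T+Ti[:3,3])*1000
cv2.imwrite('pics/c13.png',cv2.resize(d['color'][140:360,190:450],None,fx=2.7,fy=2.7,interpolation=cv2.INTER_CUBIC))
for u in (284,288,292,350,354,358): print(u,[(v,L[v,u].round(0).tolist(),round(W[v,u,2]*1000)) for v in range(196,226,3)])
print([L[v,320].round(1).tolist() for v in list(range(206,224,3))+list(range(312,328,2))])
E
```

```text
25.3667 [ 0.5152 -0.3019  0.2055] az_y -3.115062419580273 [ 0.0002 -0.     -1.    ] 0.01880790389945831 [-1.9707  1.5509  5.4903]
284 [(196, [-21.0, -27.0, 196.0], 10), (199, [-21.0, -26.0, 195.0], 11), (202, [-21.0, -24.0, 194.0], 11), (205, [-19.0, -26.0, 184.0], 21), (208, [-19.0, -26.0, 179.0], 27), (211, [-18.0, -26.0, 173.0], 32), (214, [-18.0, -24.0, 173.0], 33), (217, [-18.0, -23.0, 172.0], 33), (220, [-18.0, -21.0, 173.0], 33), (223, [-18.0, -20.0, 173.0], 33)]
288 [(196, [-18.0, -28.0, 195.0], 11), (199, [-18.0, -26.0, 195.0], 10), (202, [-18.0, -26.0, 188.0], 17), (205, [-17.0, -26.0, 183.0], 23), (208, [-17.0, -26.0, 179.0], 27), (211, [-16.0, -26.0, 174.0], 31), (214, [-16.0, -25.0, 172.0], 33), (217, [-16.0, -23.0, 171.0], 34), (220, [-16.0, -22.0, 171.0], 34), (223, [-16.0, -20.0, 171.0], 34)]
292 [(196, [-16.0, -28.0, 195.0], 11), (199, [-16.0, -26.0, 195.0], 11), (202, [-16.0, -26.0, 190.0], 16), (205, [-15.0, -25.0, 185.0], 21), (208, [-15.0, -24.0, 184.0], 21), (211, [-14.0, -26.0, 174.0], 32), (214, [-14.0, -26.0, 169.0], 36), (217, [-14.0, -24.0, 169.0], 36), (22
[... 656 characters left out ...]
173.0], 33), (220, [18.0, -21.0, 173.0], 32), (223, [17.0, -20.0, 172.0], 33)]
358 [(196, [22.0, -28.0, 195.0], 10), (199, [22.0, -26.0, 194.0], 11), (202, [22.0, -24.0, 195.0], 10), (205, [22.0, -22.0, 195.0], 11), (208, [20.0, -26.0, 177.0], 28), (211, [19.0, -27.0, 171.0], 34), (214, [19.0, -25.0, 173.0], 33), (217, [19.0, -23.0, 172.0], 33), (220, [20.0, -21.0, 173.0], 32), (223, [19.0, -20.0, 172.0], 33)]
[[0.2, -27.7, 176.1], [0.2, -27.6, 171.7], [0.2, -27.6, 167.0], [0.2, -27.5, 163.1], [0.2, -27.7, 158.3], [0.2, -27.1, 156.1], [0.3, 21.3, 156.3], [0.3, 21.1, 154.6], [0.3, 23.6, 156.3], [0.3, 24.2, 155.6], [0.3, 25.9, 156.3], [0.3, 27.0, 156.1], [0.3, 28.3, 156.3], [0.2, 61.1, 193.9]]
```

View pics/c13.png

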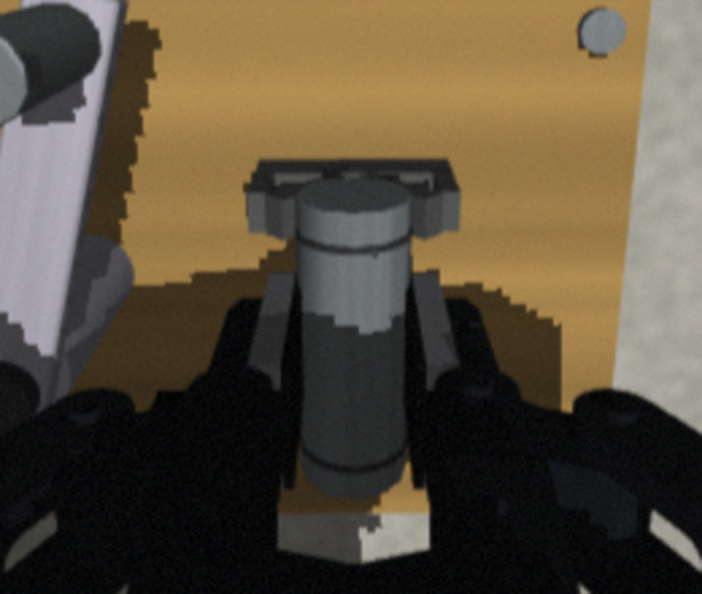

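```bash
python3 -m creep '[{"hand":0.775,"xyz":[0,0,0],"yaw":0},{"hand":0.77,"xyz":[0,0,0],"yaw":0},{"hand":0.765,"xyz":[0,0,0],"yaw":0},{"hand":0.76,"xyz":[0,0,0],"yaw":0},{"hand":0.755,"xyz":[0,0,0],"yaw":0},{"hand":0.745,"xyz":[0,0,0],"yaw":0},{"hand":0.73,"xyz":[0,0,0],"yaw":0},{"hand":0.7,"xyz":[0,0,0],"yaw":0},{"hand":0.65,"xyz":[0,0,0],"yaw":0},{"hand":0.62,"xyz":[0,0,0],"yaw":0}]'; python3 snap.py wrist w18
python3 - <<'E'
from h import *
np.set_printoptions(precision=1,suppress=True)
d=load('w18'); W=cloud(d,d['extrinsics']); Ti=np.linalg.inv(d['tool'])
L=(W@Ti[:3,:3].T+Ti[:3,3])*1000
cv2.imwrite('pics/c14.png',cv2.resize(d['color'][140:360,190:450],None,fx=2.7,fy=2.7,interpolation=cv2.INTER_CUBIC))
for v in list(range(206,224,3))+list(range(230,330,10))+[322,324,326,328]: print(v,L[v,320].round(1).tolist(),W[v,320]*1000)
E
```

```text
time: 26.25
ee_pos: [0.515, -0.3024, 0.205]
tool_rot: [-0.0, 0.726, 0.687, -0.0]
contact_force: [-0.1, 0.7, -0.4]
opening: 0.0324
26.25 [ 0.515  -0.3024  0.205 ] az_y -3.152868812146282 [-0.0003 -0.0002 -1.    ] 0.03237143890484485 [-0.0854  0.6828 -0.4139]
206 [0.2, -25.0, 184.5] [ 490.  -300.9   20.5]
209 [0.2, -27.2, 172.7] [ 487.7 -300.8   32.3]
212 [0.2, -27.0, 168.7] [ 487.9 -300.8   36.3]
215 [0.2, -27.3, 163.6] [ 487.7 -300.7   41.4]
218 [0.2, -27.3, 159.6] [ 487.7 -300.7   45.4]
221 [0.2, -27.1, 156.2] [ 487.9 -300.7   48.9]
230 [0.2, -22.9, 155.8] [ 492.1 -300.9   49.2]
240 [0.2, -17.6, 156.6] [ 497.3 -301.2   48.4]
250 [0.2, -12.5, 156.6] [ 502.4 -301.5   48.4]
260 [0.2, -7.7, 156.1] [ 507.3 -301.8   48.9]
270 [0.2, -2.3, 156.2] [ 512.6 -302.1   48.8]
280 [0.2, 3.3, 156.6] [ 518.3 -302.4   48.4]
290 [0.2, 9.2, 157.2] [ 524.2 -302.7   47.8]
300 [0.3, 14.4, 156.5] [ 529.3 -303.    48.5]
310 [0.3, 20.3, 156.6] [ 535.2 -303.3   48.4]
320 [0.3, 25.6, 155.9] [ 540.5 -303.6   49.1]
322 [0.3, 26.8, 155.8] [ 541.7 -303.6   49.2]
324 [0.3, 28.6, 156.6] [ 543.5 -303.7   48.4]
326 [0.2, 61.5, 194.4] [ 576.4 -305.6   10.5]
328 [0.2, 63.6, 195.0] [ 578.4 -305.7    9.9]
```

View pics/c14.png

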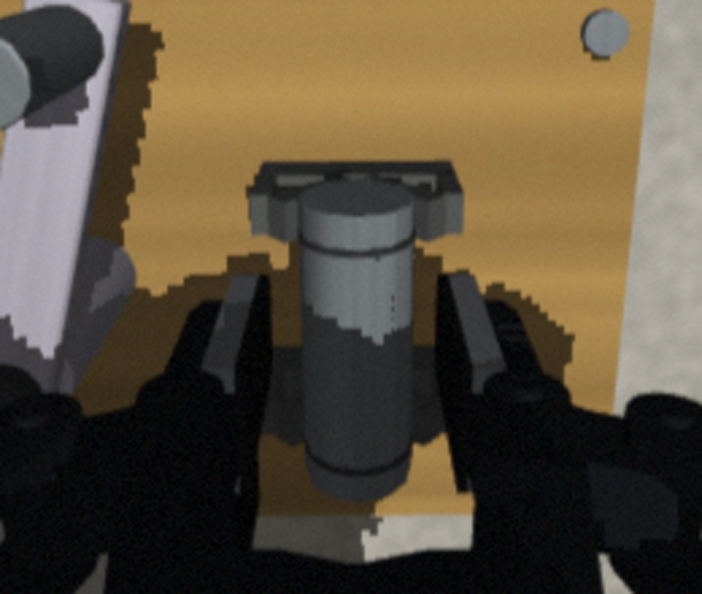

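```bash
python3 -m creep '[{"hand":0.6,"xyz":[0,0,-0.3],"yaw":0},{"hand":0.6,"xyz":[0,0,-0.7],"yaw":0},{"hand":0.6,"xyz":[0,0,-1],"yaw":0},{"hand":0.6,"xyz":[0,0,-2],"yaw":0},{"hand":0.55,"xyz":[0,0,-2],"yaw":0},{"hand":0.55,"xyz":[0,-0.5,-2],"yaw":0},{"hand":0.55,"xyz":[-0.5,-1.5,-1],"yaw":0},{"hand":0.55,"xyz":[-1,-1.5,0],"yaw":0},{"hand":0.55,"xyz":[-1,-1,0],"yaw":0},{"hand":0.55,"xyz":[0,0,0],"yaw":0}]'; python3 snap.py wrist w19;python3 snap.py scene s19
```

```text
time: 27.13
ee_pos: [0.4662, -0.3269, 0.296]
tool_rot: [0.0, 0.728, 0.686, -0.002]
contact_force: [-0.7, -0.7, 0.5]
opening: 0.0382
27.1333 [ 0.4662 -0.3269  0.296 ] az_y -3.367395792003143 [-0.0026 -0.0025 -1.    ] 0.03824110051553169 [-0.7214 -0.6547  0.4717]
27.1833 [ 0.4677 -0.3258  0.296 ] az_y -3.3001266488267738 [-0.0003 -0.0013 -1.    ] 0.03828178494921077 [0.4927 0.1855 0.1903]
```

View pics/w19.png

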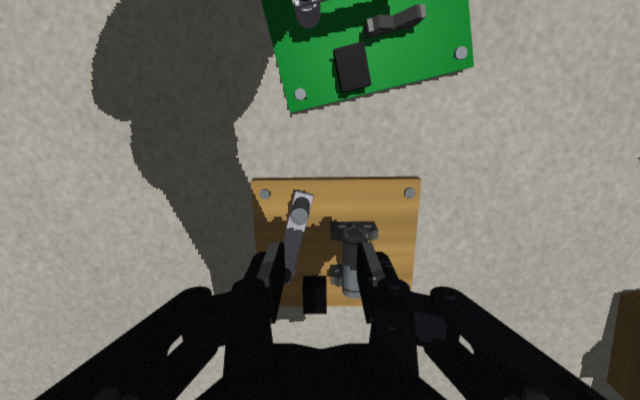

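Run:
```python
from h import *
np.set_printoptions(precision=1,suppress=True)
d=load('w19'); W=cloud(d,d['extrinsics']); Ti=np.linalg.inv(d['tool'])
L=(W@Ti[:3,:3].T+Ti[:3,3])*1000
R_=L[180:320,240:400]; w=W[180:320,240:400]
m=(w[...,2]>.083)&(w[...,2]<.092)&(R_[...,2]>190); print('pin',m.sum(),R_[m].mean(0),R_[m].min(0),R_[m].max(0),w[m].mean(0)*1000)
m=(w[...,2]>.056)&(w[...,2]<.062)&(R_[...,2]>190); print('arm',m.sum(),cv2.minAreaRect(R_[m][:,:2].astype(np.float32)))
m=(w[...,2]>.044)&(w[...,2]<.052)&(R_[...,2]>190)&(R_[...,0]>10)&(R_[...,0]<60); q=R_[m];print('bearing',q.min(0),q.max(0),q.mean(0))
d=load('s19'); W=cloud(d,d['extrinsics']); m=(W[...,2]>.082)&(W[...,2]<.092)&(abs(W[...,0]-.455)<.015)&(abs(W[...,1]+.34)<.015); print(W[m].mean(0)*1000,m.sum())
```

```text
pin 270 [-13.3  -9.8 210.1] [-19.3 -15.4 208.3] [ -7.6  -3.2 213. ] [ 455.  -340.1   85.9]
arm 950 ((-21.05896759033203, 19.71671485900879), (14.031780242919922, 76.09512329101562), 14.875568389892578)
bearing [ 19.9  20.  245.4] [ 37.8  78.  251.8] [ 26.1  46.5 248.3]
[ 457.9 -338.8   86.3] 10
```

```bash
python3 -m creep '[{"hand":0.55,"xyz":[-0.5,-0.4,0],"yaw":0},{"hand":0.55,"xyz":[-0.5,-0.4,0.5],"yaw":0},{"hand":0.55,"xyz":[-0.33,-0.16,0.8],"yaw":0},{"hand":0.55,"xyz":[0,0,1],"yaw":0},{"hand":0.55,"xyz":[0,0,1],"yaw":0},{"hand":0.55,"xyz":[0,0,0.9],"yaw":0},{"hand":0.55,"xyz":[0,0,0.6],"yaw":0},{"hand":0.55,"xyz":[0,0,0.3],"yaw":0},{"hand":0.55,"xyz":[0,0,0],"yaw":0},{"hand":0.55,"xyz":[0,0,0],"yaw":0}]'; python3 snap.py wrist w20
python3 - <<'E'
from h import *
np.set_printoptions(precision=1,suppress=True)
d=load('w20'); W=cloud(d,d['extrinsics']); Ti=np.linalg.inv(d['tool'])
L=(W@Ti[:3,:3].T+Ti[:3,3])*1000
R_=L[180:340,240:400]; w=W[180:340,240:400]
m=(w[...,2]>.083)&(w[...,2]<.092)&(abs(R_[...,0])<14)&(abs(R_[...,1])<14); print('pin',m.sum(),R_[m].mean(0),R_[m].min(0),R_[m].max(0),w[m].mean(0)*1000)
E
```

```text
time: 28.07
ee_pos: [0.4587, -0.3371, 0.2441]
tool_rot: [-0.0, 0.726, 0.688, 0.0]
contact_force: [1.3, 0.0, -0.7]
opening: 0.0383
28.0667 [ 0.4587 -0.3371  0.2441] az_y -3.0957449857963426 [-0.0001  0.0003 -1.    ] 0.03833813042803327 [ 1.3034  0.0308 -0.7455]
pin 469 [ -3.4  -4.  158.2] [ -9.   -9.7 156.3] [  2.2   2.4 161. ] [ 454.6 -340.2   85.9]
```

View pics/w20.png

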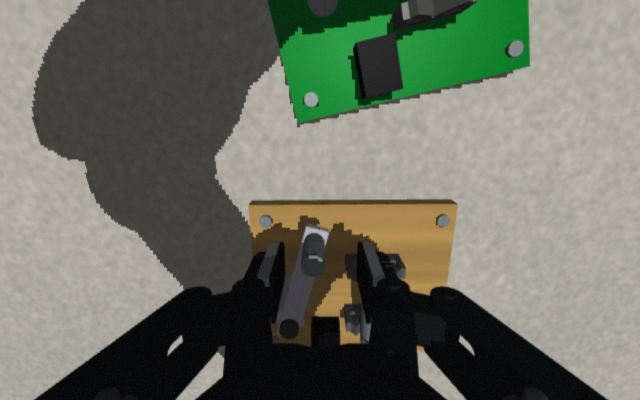

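```bash
python3 -m creep '[{"hand":0.55,"xyz":[-0.15,-0.2,0.2],"yaw":0},{"hand":0.6,"xyz":[-0.2,-0.2,0.3],"yaw":0},{"hand":0.7,"xyz":[0,0,0.1],"yaw":0},{"hand":0.8,"xyz":[0,0,0],"yaw":0},{"hand":0.84,"xyz":[0,0,0],"yaw":0},{"hand":1,"xyz":[0,0,0],"yaw":0},{"hand":1,"xyz":[0,0,0],"yaw":0},{"hand":1,"xyz":[0,0,0],"yaw":0},{"hand":1,"xyz":[0,0,0],"yaw":0},{"hand":1,"xyz":[0,0,0],"yaw":0}]'; python3 snap.py wrist w21
python3 - <<'E'
import numpy as np
c=np.array([-15.2,58]); 
prev=None
for t in np.linspace(75.3,-1,17):
    p=60*np.array([np.cos(np.radians(t)),-np.sin(np.radians(t))])
    if prev is not None: print(round(t,1),((p-prev)/10).round(2))
    prev=p
E
```

```text
time: 28.95
ee_pos: [0.4543, -0.3406, 0.2383]
tool_rot: [0.0, 0.726, 0.688, -0.0]
contact_force: [-1.5, -0.1, 1.9]
opening: 0.0093
28.95 [ 0.4543 -0.3406  0.2383] az_y -3.1309305812740917 [-0.0002 -0.0002 -1.    ] 0.00933627472467299 [-1.5007 -0.1428  1.9039]
70.5 [0.48 0.15]
65.8 [0.46 0.19]
61.0 [0.45 0.22]
56.2 [0.43 0.26]
51.5 [0.4  0.29]
46.7 [0.38 0.33]
41.9 [0.35 0.36]
37.2 [0.32 0.39]
32.4 [0.28 0.41]
27.6 [0.25 0.43]
22.8 [0.21 0.45]
18.1 [0.17 0.47]
13.3 [0.14 0.48]
8.5 [0.09 0.49]
3.8 [0.05 0.5 ]
-1.0 [0.01 0.5 ]
```

View pics/w21.png

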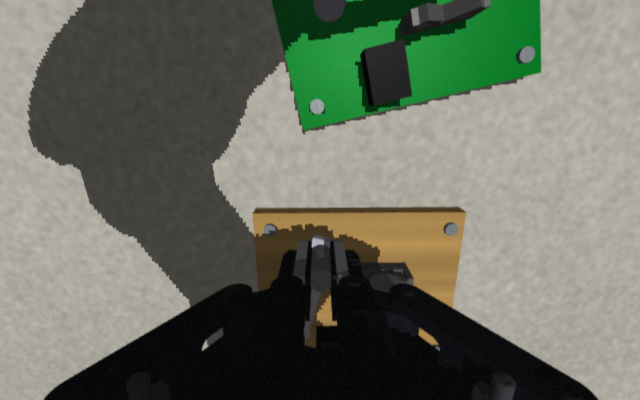

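Pin is pinched (opening 9.3 mm on a 12 mm pin with soft pads). Follow the arc.

```bash
python3 -m creep '[{"hand":1,"xyz":[0.24,0.07,0],"yaw":0},{"hand":1,"xyz":[0.24,0.08,0],"yaw":0},{"hand":1,"xyz":[0.46,0.19,0],"yaw":0},{"hand":1,"xyz":[0.45,0.22,0],"yaw":0},{"hand":1,"xyz":[0.43,0.26,0],"yaw":0},{"hand":1,"xyz":[0.4,0.29,0],"yaw":0},{"hand":1,"xyz":[0.38,0.33,0],"yaw":0},{"hand":1,"xyz":[0.35,0.36,0],"yaw":0},{"hand":1,"xyz":[0.32,0.39,0],"yaw":0},{"hand":1,"xyz":[0.14,0.2,0],"yaw":0}]'
```

```text
time: 29.83
ee_pos: [0.4791, -0.3084, 0.2381]
tool_rot: [-0.001, 0.727, 0.687, -0.003]
contact_force: [-7.3, -3.7, 8.8]
opening: 0.0097
```

```bash
python3 -m creep '[{"hand":1,"xyz":[0.14,0.21,0],"yaw":0},{"hand":1,"xyz":[0.25,0.43,0],"yaw":0},{"hand":1,"xyz":[0.21,0.45,0],"yaw":0},{"hand":1,"xyz":[0.17,0.47,0],"yaw":0},{"hand":1,"xyz":[0.14,0.48,0],"yaw":0},{"hand":1,"xyz":[0.09,0.49,0],"yaw":0},{"hand":1,"xyz":[0.04,0.3,0],"yaw":0},{"hand":1,"xyz":[0,0.2,0],"yaw":0},{"hand":1,"xyz":[0,0,0],"yaw":0},{"hand":1,"xyz":[0,0,0],"yaw":0}]'; python3 snap.py wrist w22
```

```text
time: 30.67
ee_pos: [0.5092, -0.2996, 0.238]
tool_rot: [-0.002, 0.727, 0.686, -0.003]
contact_force: [-5.9, -3.4, 8.8]
opening: 0.0095
30.6667 [ 0.5092 -0.2996  0.238 ] az_y -3.3030571497136165 [-0.0069 -0.0009 -1.    ] 0.009522209997291016 [-5.9069 -3.4462  8.7593]
```

View pics/w22.png

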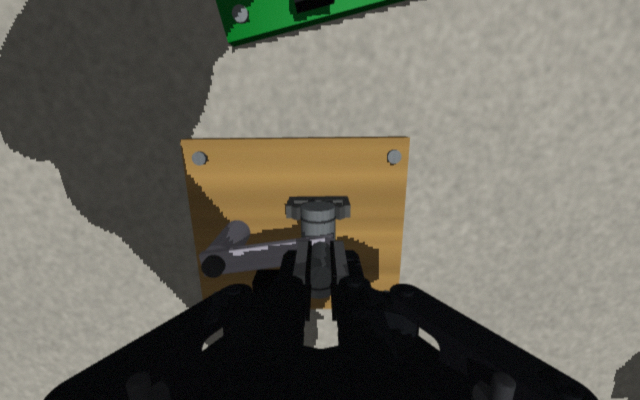

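```bash
python3 -m creep '[{"hand":1,"xyz":[0,0.1,0],"yaw":0},{"hand":1,"xyz":[0,0.1,0],"yaw":0},{"hand":1,"xyz":[0,0.1,0],"yaw":0},{"hand":1,"xyz":[0,0.1,0],"yaw":0},{"hand":1,"xyz":[0,0.1,0],"yaw":0},{"hand":1,"xyz":[0,0.1,0],"yaw":0},{"hand":1,"xyz":[0,0.1,0],"yaw":0},{"hand":1,"xyz":[0,0,0],"yaw":0},{"hand":1,"xyz":[0,0,0],"yaw":0},{"hand":1,"xyz":[0,0,0],"yaw":0}]'; python3 snap.py wrist w23
```

```text
time: 31.55
ee_pos: [0.5176, -0.2996, 0.2381]
tool_rot: [-0.0, 0.726, 0.688, -0.0]
contact_force: [-2.2, -3.5, 3.4]
opening: 0.0099
31.55 [ 0.5176 -0.2996  0.2381] az_y -3.118305820250254 [-0.0007 -0.0003 -1.    ] 0.009945853080506181 [-2.1647 -3.5477  3.402 ]
```

View pics/w23.png

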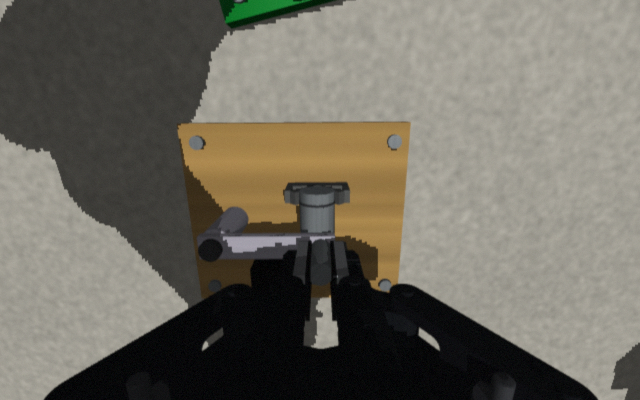

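```bash
python3 -m creep '[{"hand":1,"xyz":[0,0.05,0],"yaw":0},{"hand":1,"xyz":[0,0.05,0],"yaw":0},{"hand":1,"xyz":[0,0.05,0],"yaw":0},{"hand":1,"xyz":[0,0.05,0],"yaw":0},{"hand":1,"xyz":[0,0.05,0],"yaw":0},{"hand":1,"xyz":[0,0.05,0],"yaw":0},{"hand":1,"xyz":[0,0,0],"yaw":0},{"hand":1,"xyz":[0,0,0],"yaw":0},{"hand":1,"xyz":[0,0,0],"yaw":0},{"hand":1,"xyz":[0,0,0],"yaw":0}]'; python3 snap.py wrist w24
python3 - <<'E'
from h import *
np.set_printoptions(precision=1,suppress=True)
for n in('w23','w24'):
    d=load(n); W=cloud(d,d['extrinsics']); Ti=np.linalg.inv(d['tool'])
    L=(W@Ti[:3,:3].T+Ti[:3,3])*1000
    m=(W[...,2]>.054)&(W[...,2]<.063)&(L[...,0]<-14)&(L[...,0]>-60)&(abs(L[...,1])<30); print(m.sum(),cv2.minAreaRect(L[m][:,:2].astype(np.float32)),cv2.minAreaRect((W[m][:,:2]*1000).astype(np.float32)))
E
```

```text
time: 32.43
ee_pos: [0.5187, -0.2996, 0.238]
tool_rot: [-0.002, 0.726, 0.687, -0.003]
contact_force: [-6.6, -3.0, 7.6]
opening: 0.0096
32.4333 [ 0.5187 -0.2996  0.238 ] az_y -3.1751225364915987 [-0.0065 -0.0004 -1.    ] 0.00956346417530523 [-6.5743 -3.0457  7.6299]
2109 ((-36.98301696777344, -2.0305042266845703), (14.796298027038574, 46.03776931762695), 89.47499084472656) ((513.4288330078125, -336.4647216796875), (46.036285400390625, 14.795069694519043), 87.40601348876953)
2096 ((-37.004703521728516, -2.0723371505737305), (45.999595642089844, 14.645166397094727), 0.08547259122133255) ((513.4439697265625, -336.4931945800781), (45.99840545654297, 14.643258094787598), 86.7698745727539)
```

```bash
python3 -m creep '[{"hand":1,"xyz":[0,0.1,0],"yaw":0},{"hand":1,"xyz":[0,0.1,0],"yaw":0},{"hand":1,"xyz":[0,0.1,0],"yaw":0},{"hand":1,"xyz":[0,0,0],"yaw":0},{"hand":1,"xyz":[0,0,0],"yaw":0},{"hand":1,"xyz":[0,0,0],"yaw":0},{"hand":1,"xyz":[0,0,0],"yaw":0},{"hand":1,"xyz":[0,0,0],"yaw":0},{"hand":1,"xyz":[0,0,0],"yaw":0},{"hand":1,"xyz":[0,0,0],"yaw":0}]'; python3 snap.py wrist w25
python3 - <<'E'
from h import *
np.set_printoptions(precision=1,suppress=True)
for n in('w25',):
    d=load(n); W=cloud(d,d['extrinsics']); Ti=np.linalg.inv(d['tool'])
    L=(W@Ti[:3,:3].T+Ti[:3,3])*1000
    m=(W[...,2]>.054)&(W[...,2]<.063)&(L[...,0]<-14)&(L[...,0]>-60)&(abs(L[...,1])<30); print(m.sum(),cv2.minAreaRect((W[m][:,:2]*1000).astype(np.float32)))
E
```

```text
time: 33.32
ee_pos: [0.5199, -0.2996, 0.2378]
tool_rot: [-0.004, 0.727, 0.687, -0.005]
contact_force: [-11.5, -2.4, 12.5]
opening: 0.0097
33.3167 [ 0.5199 -0.2996  0.2378] az_y -3.2059998018703615 [-0.0124 -0.0005 -0.9999] 0.009688181965061899 [-11.5134  -2.4237  12.5072]
2113 ((513.4630737304688, -336.4786682128906), (45.99541091918945, 14.777956008911133), 86.91246032714844)
```

```bash
python3 -m creep '[{"hand":0.88,"xyz":[0,-0.1,0],"yaw":0},{"hand":0.86,"xyz":[0,-0.1,0],"yaw":0},{"hand":0.84,"xyz":[0,0,0],"yaw":0},{"hand":0.8,"xyz":[0,0,0],"yaw":0},{"hand":0.72,"xyz":[0,0,0],"yaw":0},{"hand":0.65,"xyz":[0,0,0],"yaw":0},{"hand":0.65,"xyz":[0,0,0],"yaw":0},{"hand":0.65,"xyz":[0,0,-0.3],"yaw":0},{"hand":0.65,"xyz":[0,0,-0.7],"yaw":0},{"hand":0.65,"xyz":[0,0,-1],"yaw":0}]'
python3 -m creep '[{"hand":0.65,"xyz":[0,0,-1.5],"yaw":0},{"hand":0.65,"xyz":[0,0,-2],"yaw":0},{"hand":0.65,"xyz":[0,0,-2],"yaw":0},{"hand":0.65,"xyz":[0,-1,-2],"yaw":0},{"hand":0.65,"xyz":[0,-2,-1],"yaw":0},{"hand":0.65,"xyz":[0,-1.5,0],"yaw":0},{"hand":0.65,"xyz":[0,-1,0],"yaw":0},{"hand":0.65,"xyz":[0,0,0],"yaw":0},{"hand":0.65,"xyz":[0,0,0],"yaw":0},{"hand":0.65,"xyz":[0,0,0],"yaw":0}]'
python3 snap.py wrist w26; python3 snap.py scene s26; python3 snap.py top t26
python3 - <<'E'
from h import *
d=load('w26'); W=cloud(d,d['extrinsics'])
Ti=np.linalg.inv(d['tool']);L=(W@Ti[:3,:3].T+Ti[:3,3])*1000
m=(W[...,2]>.054)&(W[...,2]<.063)&(L[...,2]>190)&(W[...,1]<-.25); print('strip',m.sum(),cv2.minAreaRect((W[m][:,:2]*1000).astype(np.float32)))
m=(W[...,2]>.082)&(W[...,2]<.092)&(L[...,2]>190)&(W[...,1]<-.25); print('pin',W[m].mean(0))
m=(W[...,2]>.043)&(W[...,2]<.052)&(L[...,2]>190)&(abs(W[...,1]+.302)<.012); print('bearing',cv2.minAreaRect((W[m][:,:2]*1000).astype(np.float32)),W[m].min(0),W[m].max(0))
m=(W[...,2]>.024)&(W[...,2]<.04)&(L[...,2]>190)&(abs(W[...,1]+.302)<.022)&(abs(W[...,0]-.516)<.04); print('saddles',W[m].min(0),W[m].max(0))
cv2.imwrite('pics/c15.png',cv2.resize(d['color'][120:340,160:460],None,fx=2.6,fy=2.6,interpolation=cv2.INTER_CUBIC))
s=cv2.imread('pics/s26.png'); cv2.imwrite('pics/c16.png',cv2.resize(s[150:350,220:420],None,fx=3,fy=3,interpolation=cv2.INTER_CUBIC))
E
```

```text
time: 34.2
ee_pos: [0.5217, -0.2995, 0.2583]
tool_rot: [-0.001, 0.726, 0.688, -0.0]
contact_force: [-0.0, -0.0, 0.6]
opening: 0.0295
time: 35.03
ee_pos: [0.4677, -0.2968, 0.3434]
tool_rot: [0.0, 0.726, 0.688, 0.001]
contact_force: [-0.2, -0.6, -0.7]
opening: 0.0301
35.0333 [ 0.4677 -0.2968  0.3434] az_y -3.1144847842760597 [ 0.0014  0.0001 -1.    ] 0.030148691191389042 [-0.1636 -0.5662 -0.7296]
35.0833 [ 0.4679 -0.2967  0.3432] az_y -3.1068718168010627 [ 0.0012  0.0004 -1.    ] 0.03005419097321456 [-0.0737 -0.7838  0.9795]
35.1333 [ 0.4679 -0.2966  0.3431] az_y -3.0952720976483703 [ 0.001   0.0005 -1.    ] 0.029784979048967625 [-0.943  -0.6263 -0.1869]
strip 2346 ((417.50555419921875, -314.5889892578125), (75.8817138671875, 215.60885620117188), 81.37864685058594)
pin [ 0.51453688 -0.29910789  0.08568507]
bearing ((435.3828125, -301.2825012207031), (219.7158966064453, 21.5875186920166), 0.17337067425251007) [ 0.32555801 -0.31240862  0.04302039] [ 0.54522817 -0.29032292  0.05188851]
saddles [ 0.48718033 -0.3216965   0.02413129] [ 0.54269363 -0.28011851  0.03997779]
```

View pics/c15.png

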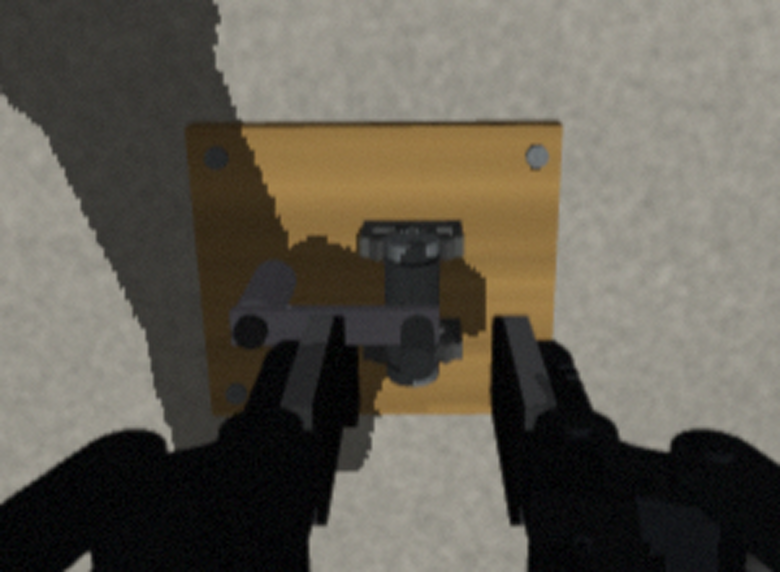

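View pics/c16.png

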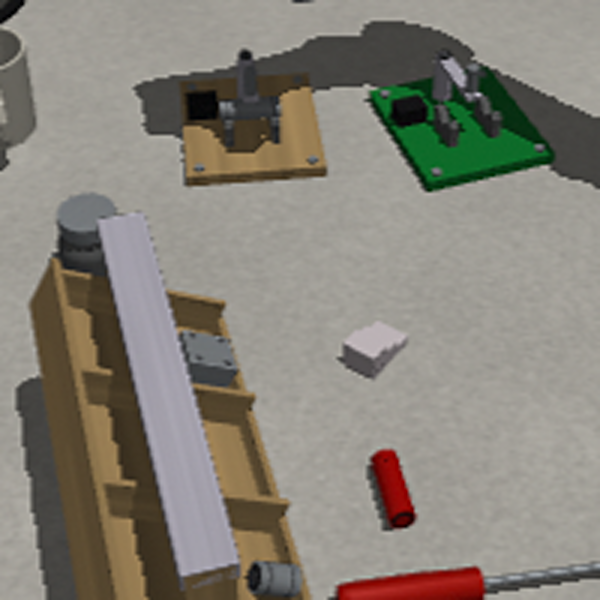

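View pics/t26.png

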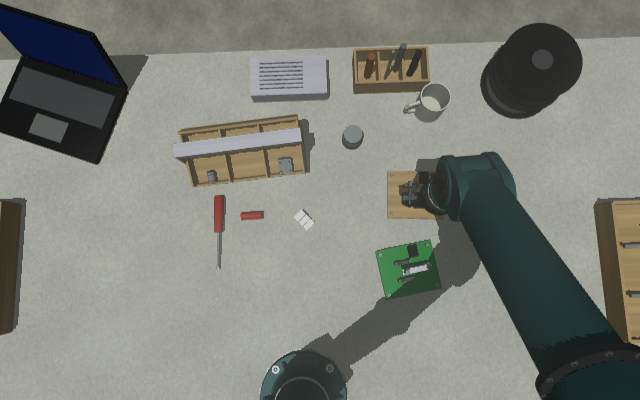

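Run:
```python
from h import *
d=load('w26'); W=cloud(d,d['extrinsics']); x,y,z=W[...,0],W[...,1],W[...,2]
m=(z>.054)&(z<.063)&(abs(x-.514)<.03)&(y<-.30)&(y>-.38); print('strip',m.sum(),cv2.minAreaRect((W[m][:,:2]*1000).astype(np.float32)))
m=(z>.008)&(z<.017)&(abs(x-.515)<.09)&(y<-.22)&(y>-.42); print('plate',m.sum(),cv2.minAreaRect((W[m][:,:2]*1000).astype(np.float32)))
m=(z>.046)&(z<.053)&(abs(y+.302)<.007)&(abs(x-.515)<.04); print('bear',W[m].min(0),W[m].max(0))
```

```text
strip 795 ((513.4802856445312, -333.565673828125), (66.79119873046875, 14.359883308410645), 87.72012329101562)
plate 10551 ((514.76611328125, -316.4452209472656), (150.379638671875, 130.4770965576172), 87.20092010498047)
bear [ 0.48716045 -0.30889592  0.04601059] [ 0.54522817 -0.29501273  0.05049531]
```

```bash
python3 -c "
from rig import *
print(hand_in()); print(state()['time'])"
```

```text
the job is handed in; nothing more can be done
None
the job is handed in; nothing more can be done
```

The long bearing now lies across the two grey saddles of the plywood carriage, released, with the keeper arm swung across it to its stop. I handed the job in at about 35 s, and no verdict is reported.

**How it went:**
- **Pick:** The moves cannot tilt the hand, so I could not come in square to the slope. I went in vertically in front of the lamp and gripped the lower half of the bearing. I felt no contact with the lamp or the lip.
- **Levelling on the table:** The bearing came out tilted 28°. I set its low end on clear table and loosened the grip to let it pivot flat; the push there reached 24 N. I then gripped it again at its middle. This stop on the table was not part of the instructions.
- **Placing:** I lowered it into the saddles until I felt about 6 N of contact, then opened the fingers in small steps.
- **Keeper:** I pinched the pin and followed the arc. Pushing on past the stop raised the force from about 2 N to 11 N while the strip did not move.

**Last checks:**
- **Bearing:** It lies flat in both saddles, with its middle about 0.7 mm along its length from the centre I measured (up to 1.5 mm by other readings). The camera calibration is only good to about 2 mm.
- **Keeper:** The strip is within about 0.5° of square to the plate in the final picture. I could not read the angle more exactly than that.
- **Everything else:** The short bearing and the nut block are still in their compartments. The red and green look-alikes, the jar, mug, screwdriver and test print look unmoved. The hand was clear of everything at the end.

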